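# Load the dipping basket and hang it on the retort stand to drain

## Task

Put the rinsed spot tile that stands in the white plate rack, on edge, into the free slot of the steel dipping basket, fully down, and leave the glass plate in the rack. Then swing the basket's handle up and hang the basket by the eye of the handle on the horizontal rod of the retort stand, so that it is left hanging level and still over the drip tray to drain, with both tiles in it; do not tip the basket on the way or disturb the jar, beaker and timer.

Things in the scene. Friction and masses are not known exactly. Their poses are not given: they have to be found in the camera images.
- spot_tile: The tile to move: white porcelain spot tile with six round wells in one face, standing on its long edge in one of the two slots of the plate rack (which one varies). 10 mm thick (own x, the wells face -x), 90 mm long (own y), 60 mm high (own z up). Origin: centre of its underside edge.
- tile_in: A second, identical spot tile that already stands in the far slot (+x side) of the basket; same axes, origin at the centre of its underside. It stays in.
- glass_plate: Plain clear glass plate, 8 mm thick (x), 90 mm long (y), 72 mm high (z), standing in the other slot of the rack. Origin: centre of its underside. It stays.
- plate_rack: White plastic plate rack, fixed, 112 (x) by 88 (y) mm. Two slots at x = -26 and +26 mm run along y, 12.5 mm wide, flared above; the plates stand 8 mm above the worktop; guides, only near the plates' ends (y = +-34 mm), 35 mm high. Origin: centre of the underside.
- basket: Loose stainless dipping basket, 80 (x) by 111 (y) by 71 mm high, 0.4 kg. Origin: centre of the underside. Two slots along y at x = -22 (free) and +22 mm (taken), 13 mm wide, flared to 23 mm at z = 57 mm; plates stand on a floor at z = 6 mm, 2 mm play at each end. Guides only near the ends (y beyond +-37 mm); the middle is open from above, side rails at x = +-39 mm are 18 mm high.
- free_slot (a point): Middle of the floor of the free slot, on the basket at (-22, 0, 6) mm: the spot tile's origin belongs here.
- bail (a joint): Basket's swing handle, strap 12 mm wide, 4 thick; free hinge along basket y at x = 0, z = 62 mm. 0: upright; -1.48: folded nearly level to the basket's -x side (start). Legs at y = +-53 mm to 40 mm from the hinge, then drawn in to a narrow eye: straight sides, 44 mm over outsides, 36 inside, from 57 to 90 mm from the hinge, closed by a half-round arch, outer top at 112 mm.
- bail_grip (a point): On the handle's middle line, 80 mm from the hinge, between the parallel sides of the eye: a place to pinch the eye across its 44 mm (along the hinge direction).
- bail_eye (a point): Inner top of the arch of the eye, 108 mm from the hinge: the spot that rests on the rod.
- stand: Retort stand, fixed. Origin: on the worktop below the rod and drip tray. Grey base, white tray on it (130 by 132 mm, rim at z = 32 mm); round rod, 12 mm diameter, level along x at y = 0, z = 225 mm, free end towards -x (x = -75 mm); boss head from x = 95 mm on and 12 mm upright at x = 108, y = 17 mm, top at z = 270 mm. Hang the handle within 40 mm of x = 0.
- rod_top (a point): Top of the rod above the stand's origin (z = 231 mm): the bail_eye point comes to rest here.
- rod_tip (a point): Free end of the rod, on its axis, 75 mm in -x from the stand's origin (z = 225 mm).
- timer: Bystander: small white bench timer, 58 by 62 by 20 mm. Origin: centre of the underside.
- beaker: Bystander: glass beaker, 58 mm wide, 72 mm high. Origin: centre of the underside.
- digest_jar: Bystander: screw-cap jar with blue lid, 66 mm wide, 89 mm high. Origin: centre of the underside.

How it is judged (in metres and radians):
On the way:
1. the spot tile stands fully down in the free slot of the basket, let go, the basket upright on the worktop (x of spot_tile in the frame of basket between -0.026 and -0.018 m and y of spot_tile in the frame of basket between -0.006 and 0.006 m and z of spot_tile in the frame of basket between 0.001 and 0.01 m and angle between the z axis of spot_tile and the z axis of basket, either way round below 0.15 rad and angle between the x axis of spot_tile and the x axis of basket, either way round below 0.15 rad and angle between basket's own z axis and vertical below 0.1 rad and height (world z) of basket below 0.01 m and contact force between the fingers and spot_tile below 0.1 N and linear speed of spot_tile below 0.03 m/s), for 0.2 s.
At the end, for the whole second after the job is handed in: Basket hangs still by the handle's eye on the rod (eye within 12 mm sideways, -60 to 70 mm along from the stand origin), over 45 mm up, level to 0.2 rad, bearing over 2 N; both spot tiles in their slots (4 mm across, 6 along, 5 of the floor, 0.15 rad); glass plate moved under 20 mm (x of bail_eye in the frame of stand between -0.06 and 0.07 m and y of bail_eye in the frame of stand between -0.012 and 0.012 m and z of bail_eye in the frame of stand between 0.225 and 0.24 m and contact force between basket and stand above 2 N and height (world z) of basket above 0.045 m and angle between basket's own z axis and vertical below 0.2 rad and linear speed of basket below 0.05 m/s and angular speed of basket below 0.5 rad/s and x of spot_tile in the frame of basket between -0.026 and -0.018 m and y of spot_tile in the frame of basket between -0.006 and 0.006 m and z of spot_tile in the frame of basket between 0.001 and 0.01 m and angle between the z axis of each of spot_tile, tile_in and the z axis of basket, either way round below 0.15 rad and angle between the x axis of each of spot_tile, tile_in and the x axis of basket, either way round below 0.15 rad and x of tile_in in the frame of basket between 0.018 and 0.026 m and y of tile_in in the frame of basket between -0.006 and 0.006 m and z of tile_in in the frame of basket between 0.001 and 0.01 m and distance of glass_plate from where it was at the start of the episode below 0.02 m); the robot touches nothing.
It fails at once if the basket tips more than 0.6 rad (angle between basket's own z axis and vertical above 0.6 rad).
It fails at once if the glass plate is taken from its slot (distance of glass_plate from where it was at the start of the episode above 0.03 m).
It fails at once if the timer, beaker or jar is pushed more than 30 mm (distance of any of timer, beaker, digest_jar from where it was at the start of the episode above 0.03 m).
It also fails if it takes over 72 s, if anything falls off the work surface, if the arm or the gripper's body presses on something with over 40 N, if the wrist force passes 120 N, or if a joint passes its speed limit or range.

## Robot

A 6-joint arm with a two-finger parallel gripper is mounted at the origin on a cart in front of the work surface, level with it; the furniture and walls round the work are solid. World frame = base frame: x ahead of the robot, y to its left, z up, the work surface at z = 0. Lengths are in mm, angles in rad, forces in N, time in s.
With the tool pointing down it reaches from about 375 to 750 mm from the base axis. Payload 9 kg.
Tool frame: the origin (TCP) lies at the very end of the fingers, on their centre line; the grasp point (between the pads) lies 19 mm behind it; z points along the fingers, y is the line along which they close (so a half turn about z gives the same grasp; the last joint's range is limited). The gripper opens to 85 mm and grips with 20 to 120 N. Pads are 22 mm wide; open, the fingers measure 114 mm over their backs; the gripper's body (76 mm by 85 mm) begins 54 mm behind the grasp point. The pads swing forward as they close: fully open they stand 13 mm farther back than shut.
Start: joints at [1.009, 0.104, 0.097, 1.564, 0, 1.353], TCP at [202.246, 564.919, 231.331] pointing down, gripper open.
Joint ranges: [-2.99, 2.99], [-0.84, 1.86], [-1.1, 1.16], [-1.84, 2.11], [-1.51, 1.56], [-3.14, 3.14]. Speed limits (rad/s): [2.22, 2.22, 2.57, 3.14, 3.14, 3.14].

## Interface

Orientations are given as a unit quaternion [x, y, z, w].
In Python, from bench import status, cams, job gives the robot as it stands.
- The arm moves only by the shell command python3 -m jog 'ROWS' [FORCE]. ROWS is JSON, a list that holds one entry, the list of rows, each a list of 7 numbers: the turn, a rotation vector about the world's x, y, z as a fraction of full scale, then the shift along the world's x, y, z as a fraction of full scale, then the opening, from -1 (shut) to 1 (fully open). In form: [[[rx, ry, rz, x, y, z, gripper], ...]]. A call has 1 to 12 rows; each row shifts and turns the commanded pose from where the row before left it; what a row does not reach is not made up. Full scale, the value 1, is 20 mm for a shift and 0.15 rad for a turn. A row lasts 1/8 s, in which the tool goes at most 62.5 mm and 10.7 degrees, less where a joint would pass 70% of its speed; a pose out of reach is approached as far as the arm can. A call with a number of a shift or a turn outside -1 to 1 is refused whole. A call with a gripper value outside its range is refused whole. The fingers move at their own pace and stop on an object; FORCE is the grip in N (left out, the last holds). Time passes only in rows, so rows that do not move let the fingers close. It gives the time, the measured TCP pose, the force, the opening and the grip force at its end, in the units of the state.
- status.get_state(): the state, without advancing time (a new reading comes with each control period).
- cams.grab_frame(name): name is "scene" or "side" or "wrist"; returns the picture (384x512x3 uint8, red, green, blue); there is no depth.
- cams.camera_params(name): a dict with "intrinsics" (3x3 intrinsics, pixels), "D" ([k1, k2, p1, p2, k3] as OpenCV has them; the pictures are not rectified), "origin" and "attitude" of the camera in the world. Camera axes: x right, y down, z forward; pixel columns grow to the right and rows downward; lengths in mm; the calibration is good to about 2 mm. A picture is of the moment at which its call begins: read the wrist's pose just before it. camera_params takes no time and is no camera call; for the wrist camera it gives the pose at the moment of the call.
- job.hand_in(): hands the job in; it is judged then, once.
The state is a dict: "clock": time; "q": joint angles; "dq": joint speeds; "joint_torque": joint torques, N m; "ee_pos": TCP position; "orientation": TCP orientation; "ft_force": force on the tool from outside, world axes, zero at the start; "ft_torque": the same for the moment, N m; "finger_gap": opening from 0.0 (shut) to 1.0 (fully open); "grasp_force": force on a finger pad.
Only numpy, scipy, OpenCV 4.12 (cv2) and the standard library are available. Lean on these libraries where they do the work, as an engineer would, in place of code of your own. Each camera call takes 0.05 s, during which the arm holds its last target. There are 200 camera calls.

## Working session

There is one attempt and no reset: what is moved stays moved. The work goes in short steps, Python scripts to look and compute and a shell command to move; the robot and the scene stay as the last step left them, time stands still between calls to the robot, and variables do not carry over. Pictures are saved under pics/ and viewed, at most 10 in all, crops included, and the job is handed in when it is done.

```bash
ls; mkdir -p pics; python3 - <<'E'
from bench import status,cams
import cv2,numpy as np
a=cams.grab_frame("scene");b=cams.grab_frame("side")
cv2.imwrite("pics/a.png",cv2.resize(a[:,:,::-1],(800,600),interpolation=cv2.INTER_CUBIC))
cv2.imwrite("pics/b.png",cv2.resize(b[:,:,::-1],(800,600),interpolation=cv2.INTER_CUBIC))
for n in("scene","side","wrist"):print(n,cams.camera_params(n))
print(status.get_state())
E
```

```text
pics
scene {'intrinsics': array([[449.55563345,   0.        , 259.4033276 ],
       [  0.        , 449.55563345, 191.28742922],
       [  0.        ,   0.        ,   1.        ]]), 'D': array([-0.01481221,  0.        ,  0.        ,  0.        ,  0.        ]), 'origin': array([  62.4779857 , -525.55241005,  659.21582294]), 'attitude': array([ 0.828097  , -0.21099167,  0.1318095 , -0.50235857])}
side {'intrinsics': array([[470.50667812,   0.        , 252.14972295],
       [  0.        , 470.50667812, 193.68421577],
       [  0.        ,   0.        ,   1.        ]]), 'D': array([0.05821943, 0.        , 0.        , 0.        , 0.        ]), 'origin': array([ 383.38749878, 1278.37602615,  993.90182108]), 'attitude': array([-0.08513869,  0.90901945, -0.40693868,  0.0289127 ])}
wrist {'intrinsics': array([[292.49450537,   0.        , 257.81169746],
       [  0.        , 292.49450537, 188.85357981],
       [  0.        ,   0.        ,   1.        ]]), 'D': array([-0.0063403,  0.       ,  0.       ,  0.       ,  0.       ]), 'origin': array([134.65164555, 588.61247099, 373.13230612]), 'attitude': array([0.80880398, 0.57048269, 0.08184425, 0.11699206])}
{'clock': 0.1, 'q': array([1.00933458e+00, 1.04652692e-01, 9.65665870e-02, 1.56392106e+00,
       2.31349839e-05, 1.35309702e+00]), 'dq': array([ 0.00044197, -0.00090805,  0.00083293,  0.00117984,  0.00038363,
        0.00211183]), 'joint_torque': array([ 5.32032966e-03, -5.58202529e+01,  5.04724467e+01,  1.27902839e-02,
       -3.47323776e-04,  4.19033341e-08]), 'ee_pos': array([202.03981611, 564.6424085 , 230.60318066]), 'orientation': array([ 1.71036125e-01,  9.85264572e-01, -5.55659492e-04, -2.40638612e-04]), 'ft_force': array([ 0.14578542,  0.34852043, -0.44038374]), 'ft_torque': array([ 0.00902399, -0.00602128, -0.04188501]), 'grasp_force': 0.0, 'finger_gap': 1.0032852954505354}
```

View pics/a.png

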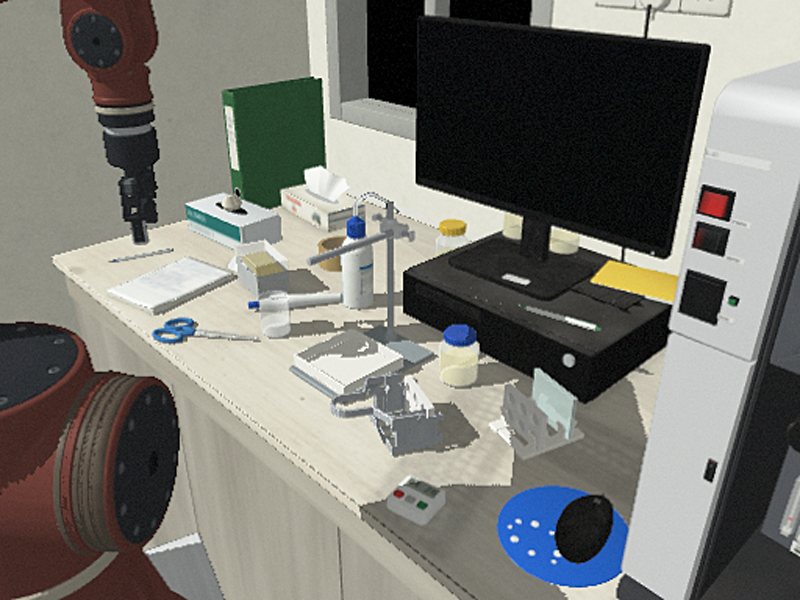

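View pics/b.png

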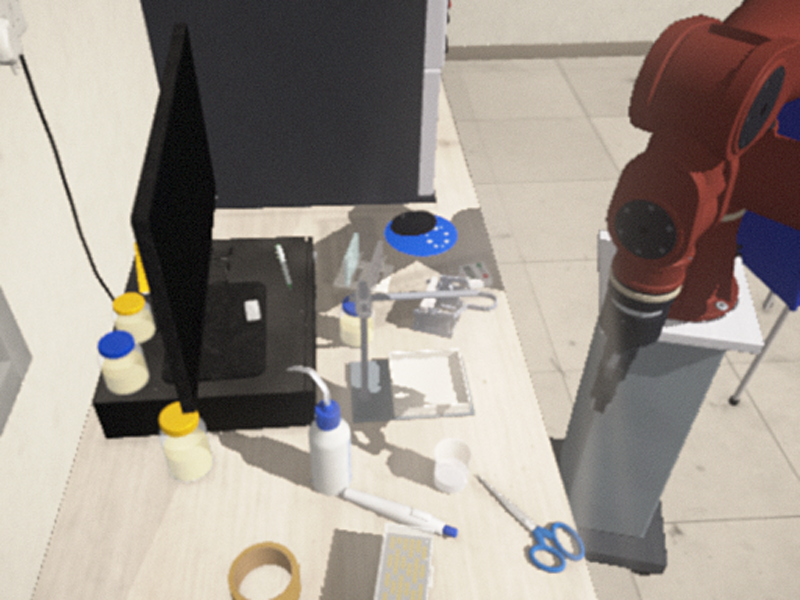

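The scene shows the basket at about (408,420), its folded bail pointing left to (340,400), the rack at (540,440) with the glass in the right slot, the rod tip at (313,262), and the tray at (345,360). In the side view the rod tip is at about (482,295) and the basket at (440,305).

```bash
cat > h.py <<'E'
import numpy as np,cv2
from scipy.spatial.transform import Rotation as R
from bench import status,cams
def ray(c,u,v):
    p=cv2.undistortPoints(np.array([[[u,v]]],float),c["intrinsics"],c["D"])[0,0]
    d=R.from_quat(c["attitude"]).apply([p[0],p[1],1]); return np.array(c["origin"]),d/np.linalg.norm(d)
def atz(c,u,v,z):
    o,d=ray(c,u,v); return o+d*(z-o[2])/d[2]
def tri(*obs):
    A=np.zeros((3,3));b=np.zeros(3);rs=[ray(*o) for o in obs]
    for o,d in rs:
        P=np.eye(3)-np.outer(d,d);A+=P;b+=P@o
    x=np.linalg.solve(A,b); return x,[round(float(np.linalg.norm(np.cross(x-o,d))),1) for o,d in rs]
def proj(c,X):
    r=R.from_quat(c["attitude"]).inv(); X=np.atleast_2d(np.array(X,float))
    p=r.apply(X-c["origin"]); return cv2.projectPoints(p,np.zeros(3),np.zeros(3),c["intrinsics"],c["D"])[0][:,0]
E
python3 - <<'E'
from h import *
np.set_printoptions(precision=1,suppress=True)
a=cams.camera_params("scene");b=cams.camera_params("side");k=1/1.5625
for n,u,v,z in[("rack",540,450,0),("basketfront",405,452,0),("basket",408,400,60),("bailend",336,402,70),("tray",345,360,30),("rodtip",313,262,225),("boss",385,235,225),("jar",458,375,0),("timer",415,500,10),("glass top",555,380,80),("beaker",275,330,0),("drawer corner",580,395,0)]:
  print(n,atz(a,u*k,v*k,z))
for n,u,v,z in[("basket",440,305,60),("bailend",495,300,70),("tray",430,382,30),("rodtip",482,295,225),("rodroot",375,296,225),("glasstop",350,240,80),("jar",355,340,0)]:
  print("side",n,atz(b,u*k,v*k,z))
print(tri((a,313*k,262*k),(b,482*k,295*k)))
s=status.get_state();w=cams.camera_params("wrist");Rt=R.from_quat(s["orientation"])
print("cam in tool",Rt.inv().apply(w["origin"]-s["ee_pos"]),Rt.as_matrix(),(Rt.inv()*R.from_quat(w["attitude"])).as_matrix())
E
```

```text
rack [621.6  78.8   0. ]
basketfront [448.  167.8   0. ]
basket [472.3 203.8  60. ]
bailend [373.2 235.8  70. ]
tray [455.4 389.   30. ]
rodtip [404.3 376.  225. ]
boss [547.8 419.8 225. ]
jar [622.4 299.5   0. ]
timer [407.7  67.7  10. ]
glass top [673.  120.6  80. ]
beaker [402.  589.9   0. ]
drawer corner [765.  156.6   0. ]
side basket [467. 239.  60.]
side bailend [365.7 215.6  70. ]
side tray [460.3 409.5  30. ]
side rodtip [389.9 385.9 225. ]
side rodroot [556.1 421.8 225. ]
side glasstop [673.3  99.7  80. ]
side jar [619.  303.7   0. ]
(array([397.3, 378.7, 222.4]), [7.9, 7.9])
cam in tool [  71.6   -0.3 -142.5] [[-0.9  0.3 -0. ]
 [ 0.3  0.9 -0. ]
 [ 0.  -0.  -1. ]] [[ 0.  -1.  -0.3]
 [ 1.   0.   0. ]
 [-0.  -0.3  1. ]]
```

```bash
python3 -m jog '[[[0,0,0,0.3,-0.5,0.9,1],[0,0,0,0.5,-0.8,0.9,1],[0,0,0,0.7,-1,0.9,1],[0,0,0,0.7,-1,0.9,1],[0,0,0,0.7,-1,0.9,1],[0,0,0,0.7,-1,0,1],[0,0,0,0.7,-1,0,1],[0,0,0,0.7,-1,0,1],[0,0,0,0.7,-1,0,1],[0,0,0,0.7,-1,0,1],[0,0,0,0.7,-1,0,1],[0,0,0,0.7,-1,0,1]]]'
python3 -m jog '[[[0,0,0,0.7,-1,0,1],[0,0,0,0.7,-1,0,1],[0,0,0,0,0,0,0],[0,0,0,0,0,0,-0.3]]]'
python3 - <<'E'
from h import *
import pickle
c=cams.camera_params("wrist");f=cams.grab_frame("wrist");pickle.dump((c,f),open("w1.pkl","wb"))
cv2.imwrite("pics/w1.png",f[:,:,::-1])
E
python3 -m jog '[[[0,0,0,0.7,-1,0,-0.3],[0,0,0,0.7,-1,0,-0.3],[0,0,0,0.7,-1,0,-0.3],[0,0,0,0.7,-1,0,-0.3],[0,0,0,0.7,-1,0,-0.3],[0,0,0,0.7,-1,0,-0.3],[0,0,0,0.7,-1,0,-0.3],[0,0,0,0,0,0,-0.3],[0,0,0,0,0,0,-0.3]]]'
python3 - <<'E'
from h import *
import pickle
c=cams.camera_params("wrist");f=cams.grab_frame("wrist");pickle.dump((c,f),open("w2.pkl","wb"))
f1=pickle.load(open("w1.pkl","rb"))[1]
cv2.imwrite("pics/w12.png",cv2.resize(np.vstack([f1,f])[:,:,::-1],None,fx=.78,fy=.78,interpolation=cv2.INTER_AREA))
cv2.imwrite("pics/w2.png",cv2.resize(f[:,:,::-1],(800,600),interpolation=cv2.INTER_CUBIC))
cv2.imwrite("pics/w1.png",cv2.resize(f1[:,:,::-1],(800,600),interpolation=cv2.INTER_CUBIC))
E
```

```text
clock: 1.6
ee_pos: [359.0, 337.3, 323.1]
orientation: [0.171, 0.985, 0.001, 0.001]
ft_force: [0.4, 0.6, -0.9]
finger_gap: 1.006
grasp_force: 0.0
clock: 2.1
ee_pos: [386.2, 298.7, 322.3]
orientation: [0.171, 0.985, 0.0, 0.0]
ft_force: [0.9, -0.3, -0.3]
finger_gap: 0.599
grasp_force: 0.0
clock: 3.28
ee_pos: [483.8, 159.6, 321.5]
orientation: [0.171, 0.985, 0.0, -0.0]
ft_force: [0.5, 0.0, -0.3]
finger_gap: 0.349
grasp_force: 0.0
```

View pics/w1.png

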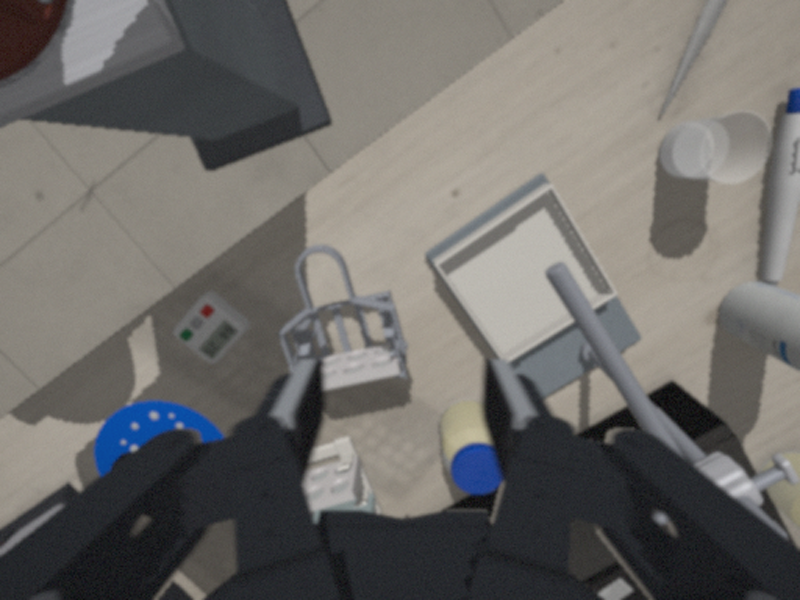

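View pics/w2.png

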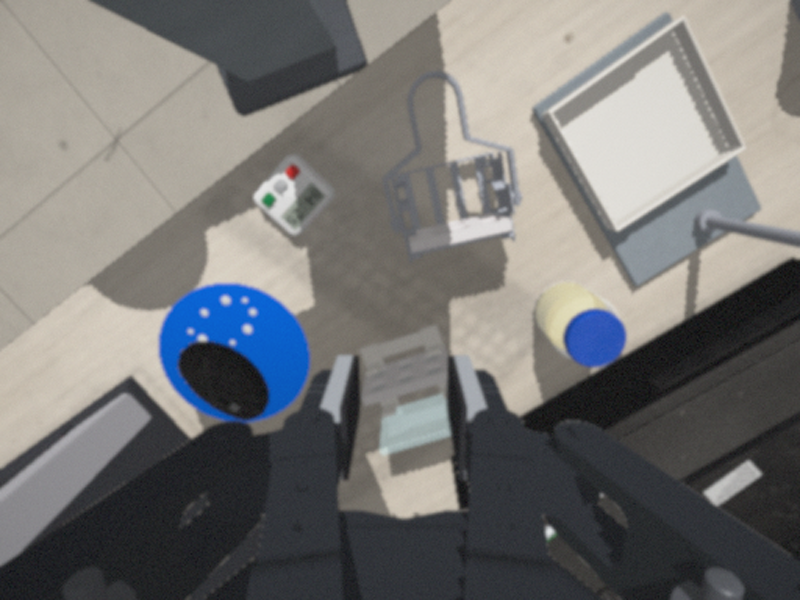

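w1: the bail arch top is at (319,247), the tile_in strip runs (322,385)–(405,373), and the rod tip is at (558,270). w2: the arch top is at (434,73), tile_in at (410,250)–(514,234), and the rack is at (403,360), shaded between the fingers. I'll take one view farther back for an unobstructed rack.

```bash
python3 -m jog '[[[0,0,0,-0.7,-0.1,0,-0.3],[0,0,0,-1,-0.2,0,-0.3],[0,0,0,-1,-0.2,0,-0.3],[0,0,0,-1,-0.2,0,-0.3],[0,0,0,-0.5,0,0,-0.3],[0,0,0,0,0,0,-0.3],[0,0,0,0,0,0,-0.3]]]'
python3 - <<'E'
from h import *
import pickle
c=cams.camera_params("wrist");f=cams.grab_frame("wrist");pickle.dump((c,f),open("w3.pkl","wb"))
g=f[30:330,100:400,::-1]
cv2.imwrite("pics/w3.png",cv2.resize(g,(600,600),interpolation=cv2.INTER_CUBIC))
E
```

```text
clock: 4.2
ee_pos: [400.6, 145.1, 321.3]
orientation: [0.171, 0.985, 0.0, 0.0]
ft_force: [0.4, -0.5, 0.3]
finger_gap: 0.349
grasp_force: 0.0
```

View pics/w3.png

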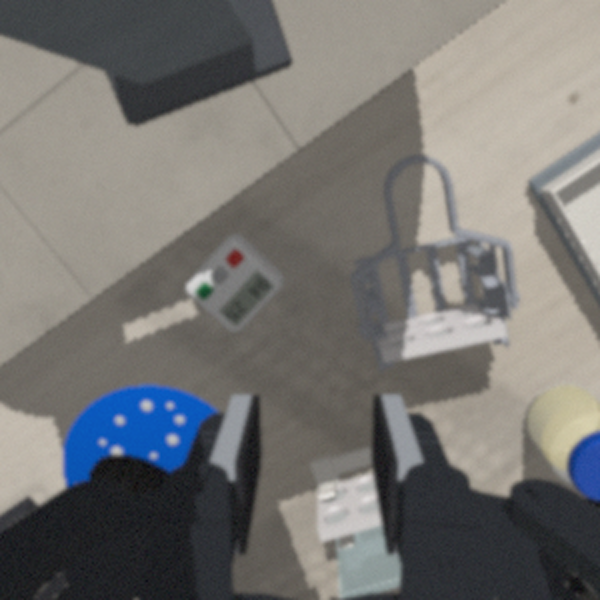

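w3: the timer is at (235,275), the arch top at (420,160), and tile_in's far end at (380,355)–(505,335). The spot tile is partly hidden by the right finger (wells at 340–370, 490–520). I'll enlarge crops of w1 and w2.

```bash
python3 - <<'E'
from h import *
import pickle
f1=pickle.load(open("w1.pkl","rb"))[1];f2=pickle.load(open("w2.pkl","rb"))[1]
def crop(f,x,y,n,e=1):
  g=cv2.resize(f[y:y+75*n//100,x:x+n],(400,300),interpolation=cv2.INTER_CUBIC)
  return np.clip(g*float(e),0,255).astype(np.uint8)
top=np.hstack([crop(f1,175,150,100),crop(f1,175,260,100)])
bot=np.hstack([crop(f2,240,90,100,1.3),crop(f2,210,200,100,1.4)])
cv2.imwrite("pics/c.png",np.vstack([top,bot])[:,:,::-1])
E
```

```text
(no output)
```

View pics/c.png

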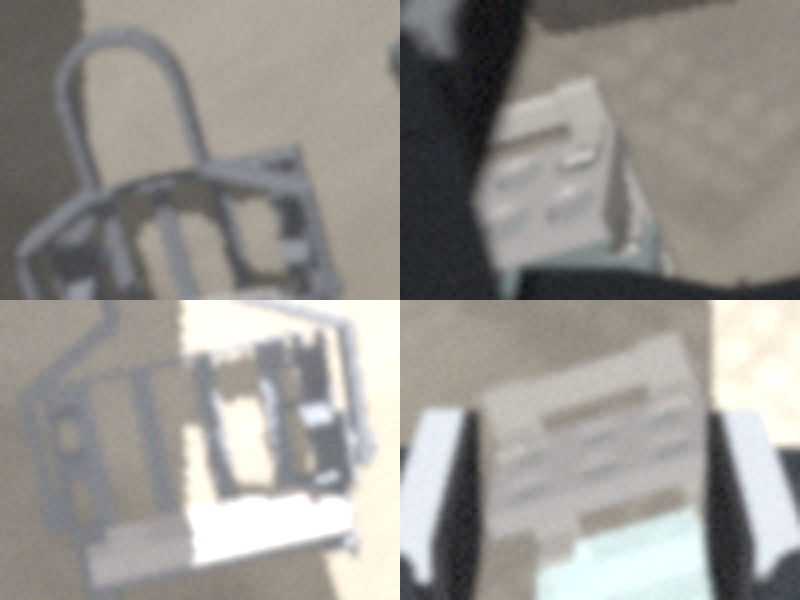

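```bash
cat > fit1.py <<'E'
from h import *
import pickle
from scipy.optimize import least_squares
np.set_printoptions(precision=2,suppress=True)
c1=pickle.load(open("w1.pkl","rb"))[0];c2=pickle.load(open("w2.pkl","rb"))[0];c3=pickle.load(open("w3.pkl","rb"))[0]
k=1/1.5625
def A(u,v):return (175+u/4,150+v/4)      # w1 basket crop
def B(u,v):return (175+(u-400)/4,260+v/4) # w1 rack crop
def C(u,v):return (240+u/4,90+(v-300)/4)
def D(u,v):return (210+(u-400)/4,200+(v-300)/4)
def W3(u,v):return(100+u/2,30+v/2)
def pr(n,c,uv,z):print(n,atz(c,*uv,z))
# triangulated
print("rodtip", tri((c1,558*k,268*k)+(),(cams.camera_params("side"),482*k,295*k),(cams.camera_params("scene"),313*k,262*k)))
print("arch",tri((c1,)+A(122,32),(c2,434*k,73*k),(c3,)+W3(420,158)))
print("tin L",tri((c1,322*k,388*k),(c2,)+C(95,588),(c3,)+W3(382,362)))
print("tin R",tri((c1,406*k,377*k),(c2,)+C(352,547),(c3,)+W3(508,343)))
for n,c,uv in[("tinL",c2,C(95,588)),("tinR",c2,C(352,547)),("tinL3",c3,W3(382,362)),("tinR3",c3,W3(508,343))]:pr(n,c,uv,66)
pr("arch2",c2,(434*k,73*k),76);pr("arch1",c1,A(122,32),76)
for n,uv in[("spot rear R",D(690,488)),("spot rear ",D(580,522)),("spotR",D(703,485)),("spotL",D(487,540))]:pr(n,c2,uv,68)
for n,uv in[("rack front L",D(485,390)),("rack front R",D(685,335))]:pr(n,c2,uv,35)
for n,uv in[("rod tip",(558*k,270*k)),("rod root",(690*k,462*k))]:pr(n,c1,uv,225)
for n,uv in[("spot 1 front top R",B(607,240)),("spot1 rear topR",B(635,250))]:pr(n,c1,uv,68)
for n,uv in[("tray1",(543,175)),("tray2",(427,258)),("tray3",(612,293)),("tray4",(510,360))]:pr(n,c1,(uv[0]*k,uv[1]*k),32)
E
python3 fit1.py
```

```text
rodtip (array([398.29, 381.39, 223.17]), [2.1, 8.6, 7.6])
arch (array([362.99, 230.08,  68.48]), [0.8, 1.4, 0.6])
tin L (array([502.57, 164.58,  35.31]), [3.4, 3.6, 1.5])
tin R (array([513.16, 255.78,  53.51]), [1.1, 1.5, 0.5])
tinL [493.19 164.92  66.  ]
tinR [509.2  252.45  66.  ]
tinL3 [491.39 163.77  66.  ]
tinR3 [507.92 253.54  66.  ]
arch2 [363.06 228.14  76.  ]
arch1 [362.58 232.53  76.  ]
spot rear R [624.41 148.84  68.  ]
spot rear  [624.   105.17  68.  ]
spotR [624.87 153.82  68.  ]
spotL [619.35  69.25  68.  ]
rack front L [573.72  82.95  35.  ]
rack front R [578.26 164.79  35.  ]
rod tip [400.31 382.36 225.  ]
rod root [546.01 429.4  225.  ]
spot 1 front top R [622.47 160.5   68.  ]
spot1 rear topR [630.93 169.5   68.  ]
tray1 [374.36 439.6   32.  ]
tray2 [411.98 314.36  32.  ]
tray3 [506.81 475.17  32.  ]
tray4 [542.24 360.47  32.  ]
```

Basket estimate: centre about (474,214), yaw −0.18; tile_in measures 89 mm, which matches. The rod is about yaw 0.31. The spot tile needs a clear view, so I'll move the camera sideways.

```bash
python3 -m jog '[[[0,0,0,0.5,-0.8,-0.3,-0.5],[0,0,0,0.8,-1,-0.3,-0.5],[0,0,0,0.8,-1,-0.3,-0.5],[0,0,0,0.5,-0.8,-0.1,-0.5],[0,0,0,0.3,-0.5,0,-0.5],[0,0,0,0,0,0,-0.5],[0,0,0,0,0,0,-0.5]]]'
python3 - <<'E'
from h import *
import pickle
c=cams.camera_params("wrist");f=cams.grab_frame("wrist");pickle.dump((c,f),open("w4.pkl","wb"))
g=f[:300,260:460,::-1].astype(float)
g=np.clip(255*(g/255)**.7,0,255).astype(np.uint8)
a=cv2.resize(g[20:220],(600,600),interpolation=cv2.INTER_CUBIC)
p=proj(c,[[622,115,68],[500,208,66],[474,214,62]]);print(p)
x,y=p[0].astype(int)
b=f[max(0,y-60):y+60,x-65:x+65,::-1];print("rack crop origin",x-65,max(0,y-60))
x2,y2=p[2].astype(int);d=f[max(0,y2-60):y2+60,x2-65:x2+65,::-1];print("basket crop origin",x2-65,max(0,y2-60))
L=[np.clip(cv2.resize(q,None,fx=5,fy=5,interpolation=cv2.INTER_CUBIC)*1.25,0,255).astype(np.uint8) for q in(b,d)]
cv2.imwrite("pics/w4r.png",L[0]);cv2.imwrite("pics/w4b.png",L[1])
E
```

```text
clock: 5.12
ee_pos: [458.1, 63.3, 301.7]
orientation: [0.171, 0.985, 0.0, 0.0]
ft_force: [-0.9, 0.1, -0.4]
finger_gap: 0.251
grasp_force: 0.0
[[330.04980133 254.05311827]
 [373.36106573 152.71769743]
 [372.09126859 131.78218053]]
rack crop origin 265 194
basket crop origin 307 71
```

View pics/w4r.png

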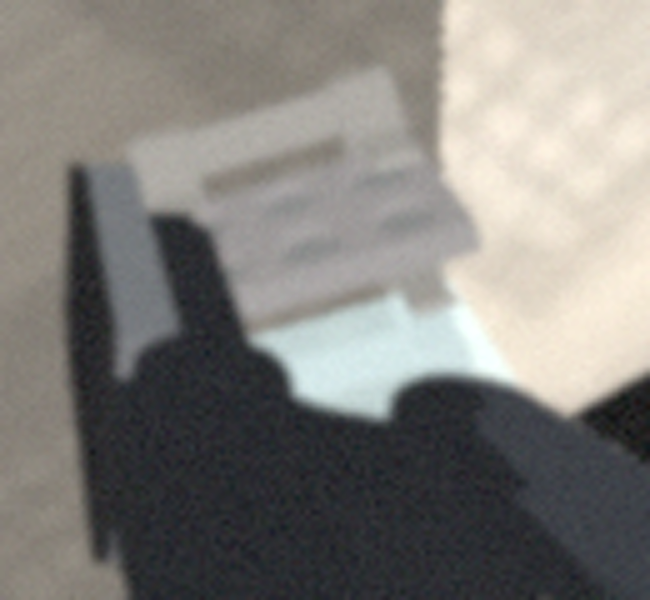

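The spot tile's rear top edge runs from (245,332) to the right corner at (480,247) in the crop. The left end is hidden by the finger.

```bash
cat >> fit1.py <<'E'
print("----")
c4=pickle.load(open("w4.pkl","rb"))[0]
def E(u,v):return(265+u/5,194+v/5)
for n,uv in[("R",E(480,247)),("L'",E(260,327)),("gapR",E(400,290))]:pr(n,c4,uv,68)
pr("rack edge",c4,E(130,140),35);pr("rack edge",c4,E(388,66),35)
print("R tri",tri((c4,)+E(480,247),(c2,)+D(703,487)))
E
python3 fit1.py|sed '1,/----/d'
python3 - <<'E'
from h import *
import pickle
# overlay hypotheses
def tile(c,x,y,z,yaw,rng=None):
    P=np.array([[a,b,d] for a in(-5,5) for b in(-45,45) for d in(0,60)],float)
    return proj(c,R.from_euler('z',yaw).apply(P)+[x,y,z])
ed=[(i,j) for i in range(8) for j in range(i) if bin(i^j).count('1')==1]
out=[]
for w in("w2","w4"):
    c,f=pickle.load(open(w+".pkl","rb"));S=4
    g=np.clip(cv2.resize(f[:,:,::-1],None,fx=S,fy=S,interpolation=cv2.INTER_CUBIC)*1.2,0,255).astype(np.uint8)
    for (x,y,z,yaw,col) in[(619,112,8,-.04,(0,0,255)),(495.5,209.5,6,-.183,(0,200,0)),(452.3,217.6,6,-.183,(255,0,0))]:
        p=tile(c,x,y,z,yaw)
        for i,j in ed: cv2.line(g,*[tuple(int(t) for t in (p[q]+.5)*S) for q in(i,j)],col,1)
    u,v=(proj(c,[[560,160,40]])[0]*S).astype(int)
    out.append(g[max(0,v-350):v+250,max(0,u-200):u+200])
h=min(o.shape[0] for o in out);cv2.imwrite("pics/ov.png",np.hstack([o[:h] for o in out]))
E
```

```text
R [620.49 161.    68.  ]
L' [623.99  94.91  68.  ]
gapR [626.04 136.09  68.  ]
rack edge [570.31  76.43  35.  ]
rack edge [573.46 155.98  35.  ]
R tri (array([610.56, 156.15,  90.06]), [3.1, 3.1])
```

View pics/ov.png

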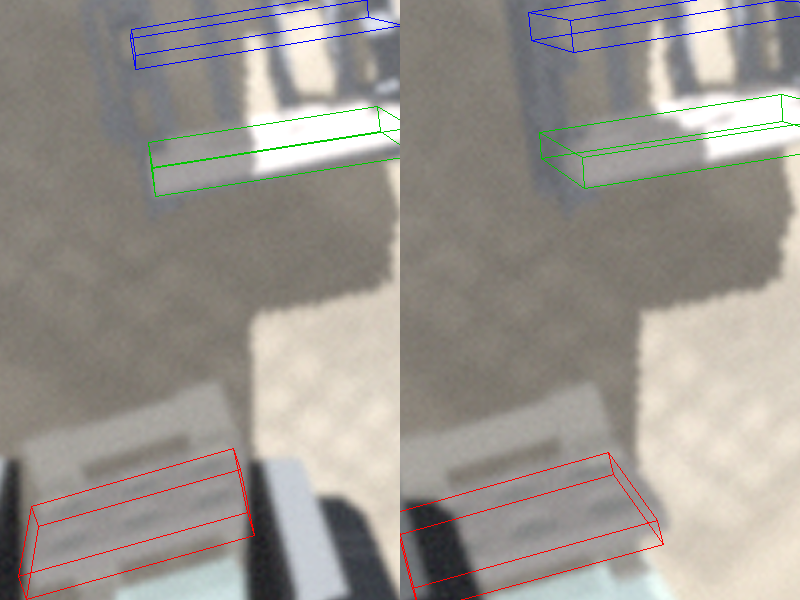

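The overlays match tile_in (green) and the spot tile (red, about (619,112), yaw −0.04) to about 1 px. Next I rotate the tool and go above the spot tile.

```bash
python3 -m jog '[[[0,0,-0.9,0.9,0.28,-0.5,-0.3],[0,0,-0.94,0.9,0.28,-0.7,-0.3],[0,0,-0.94,0.9,0.28,-1,-0.3],[0,0,-0.94,0.9,0.28,-1,-0.3],[0,0,-0.94,0.9,0.28,-1,-0.3],[0,0,-0.94,0.9,0.28,-1,-0.3],[0,0,-0.94,0.9,0.28,-1,-0.3],[0,0,-0.94,0.9,0.28,-1,-0.3],[0,0,-0.94,0.8,0.26,-0.8,-0.3],[0,0,0,0,0,0,-0.3],[0,0,0,0,0,0,-0.3],[0,0,0,0,0,0,-0.3]]]' 40
python3 - <<'E'
from h import *
import pickle
s=status.get_state();c=cams.camera_params("wrist");f=cams.grab_frame("wrist");pickle.dump((c,f,s),open("w5.pkl","wb"))
M=R.from_quat(s["orientation"]).as_matrix();print(M.round(3),s["q"].round(2))
g=np.clip(f[:,:,::-1]*1.2,0,255).astype(np.uint8);g=cv2.resize(g,(800,600),interpolation=cv2.INTER_CUBIC)
P=np.array([[a,b,d] for a in(-5,5) for b in(-45,45) for d in(0,60)],float)
p=proj(c,R.from_euler('z',-.04).apply(P)+[619,112,8])*1.5625
for i in range(8):
  for j in range(i):
    if bin(i^j).count('1')==1:cv2.line(g,tuple(map(int,p[i])),tuple(map(int,p[j])),(0,0,255),1)
cv2.imwrite("pics/w5.png",g)
E
```

```text
clock: 6.68
ee_pos: [618.3, 112.9, 142.6]
orientation: [0.719, 0.695, 0.0, 0.001]
ft_force: [0.1, 0.1, -0.4]
finger_gap: 0.348
grasp_force: 0.0
[[ 0.034  0.999  0.001]
 [ 0.999 -0.034 -0.   ]
 [-0.     0.001 -1.   ]] [-0.03  0.19  0.03  1.41 -0.    1.58]
```

View pics/w5.png

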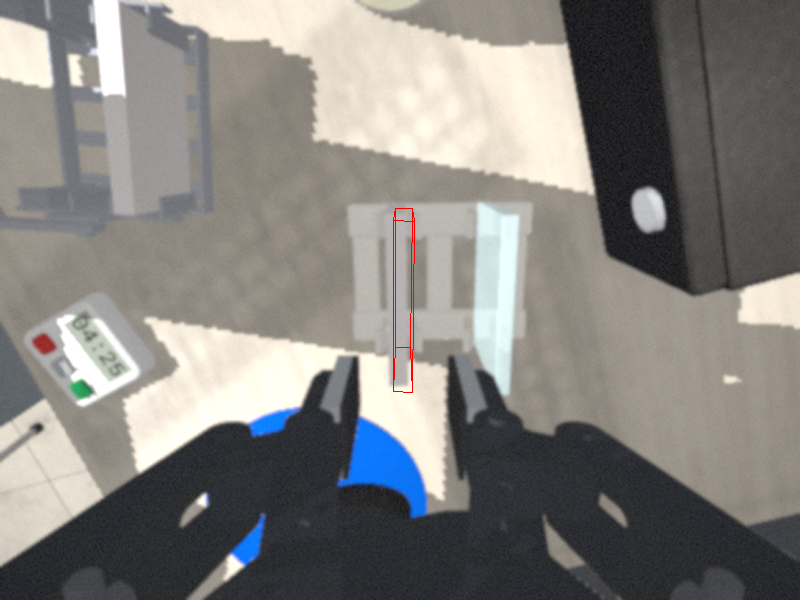

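The view is clear: the tile sits at x 390–410 and the model at 394–414, so the tile is about 1.5 mm to −x and about 1 mm to +y. The glass, at 475+, clears the right finger. I descend and grip.

```bash
python3 -m jog '[[[0,0,0,-0.06,0.03,-0.6,-0.3],[0,0,0,0,0,-1,-0.3],[0,0,0,0,0,-1,-0.3],[0,0,0,0,0,-1,-0.3],[0,0,0,0,0,-1,-0.3],[0,0,0,0,0,-0.6,-0.3],[0,0,0,0,0,0,-0.3],[0,0,0,0,0,0,-0.3],[0,0,0,0,0,0,-0.9],[0,0,0,0,0,0,-1],[0,0,0,0,0,0,-1],[0,0,0,0,0,0,-1]]]' 40
```

```text
clock: 8.22
ee_pos: [616.7, 113.6, 38.1]
orientation: [0.72, 0.694, -0.0, -0.0]
ft_force: [-6.3, -0.5, 5.2]
finger_gap: 0.112
grasp_force: 39.3
```

```bash
python3 -m jog '[[[0,0,0,0,0,0,-1],[0,0,0,0,0,0,-1]]]' 50;python3 -m jog '[[[0,0,0,0,0,0.2,-1],[0,0,0,0,0,0.6,-1],[0,0,0,0,0,1,-1],[0,0,0,0,0,1,-1],[0,0,0,0,0,1,-1],[0,0,0,0,0,1,-1],[0,0,0,0,0,0.6,-1],[0,0,0,0,0,0,-1]]]' 50
```

```text
clock: 8.48
ee_pos: [616.8, 113.6, 38.1]
orientation: [0.72, 0.694, -0.0, -0.0]
ft_force: [-6.2, -0.4, 6.4]
finger_gap: 0.101
grasp_force: 49.9
clock: 9.48
ee_pos: [617.7, 113.5, 146.5]
orientation: [0.72, 0.694, 0.001, 0.001]
ft_force: [0.5, 0.6, -1.5]
finger_gap: 0.104
grasp_force: 48.9
```

```bash
python3 - <<'E'
from h import *
import pickle
c,f,s=pickle.load(open("w5.pkl","rb"));k=1/1.5625
for uv in[(112,215),(132,213)]:print(atz(c,uv[0]*k,uv[1]*k,66))
th=-.183
for a in(-5,5):print("model",R.from_euler('z',th).apply([a,-45,60])+[495.5,209.5,6],(proj(c,R.from_euler('z',th).apply([a,-45,60])+[495.5,209.5,6])/k).round())
E
python3 -m jog '[[[0,0,-0.1,-0.5,0.3,0,-1],[0,0,-0.1,-0.9,0.55,0,-1],[0,0,-0.1,-0.95,0.6,0,-1],[0,0,-0.1,-0.95,0.6,0,-1],[0,0,-0.1,-0.95,0.6,0,-1],[0,0,-0.1,-0.95,0.6,0,-1],[0,0,-0.1,-0.95,0.6,0,-1],[0,0,-0.1,-0.95,0.6,0,-1],[0,0,-0.1,-0.77,0.51,0,-1],[0,0,-0.07,-0.4,0.24,0,-1],[0,0,0,0,0,0,-1],[0,0,0,0,0,0,-1]]]' 50
python3 - <<'E'
from h import *
import pickle
s=status.get_state();c=cams.camera_params("wrist");f=cams.grab_frame("wrist");pickle.dump((c,f,s),open("w6.pkl","wb"))
print(s["ee_pos"],R.from_quat(s["orientation"]).as_matrix()[:,1])
g=np.clip(f[:,:,::-1]*1.2,0,255).astype(np.uint8);g=cv2.resize(g,(800,600),interpolation=cv2.INTER_CUBIC)
P=np.array([[a,b,d] for a in(-5,5) for b in(-45,45) for d in(0,60)],float)
t=s["ee_pos"]
for (X,col) in(((495.5,209.5,6),(0,200,0)),((452.3,217.6,6),(255,0,0)),((t[0]+.1,t[1]+.6,t[2]-30),(0,0,255))):
  p=proj(c,R.from_euler('z',-.183).apply(P)+X)*1.5625
  for i in range(8):
    for j in range(i):
      if bin(i^j).count('1')==1:cv2.line(g,tuple(map(int,p[i])),tuple(map(int,p[j])),col,1)
cv2.imwrite("pics/w6.png",g)
E
```

```text
[481.84155872 164.21113591  66.        ]
[491.59569461 164.82145942  66.        ]
model [482.39437586 166.16130348  66.        ] [[112. 211.]]
model [492.22739764 164.34150054  66.        ] [[134. 214.]]
clock: 10.98
ee_pos: [451.9, 217.3, 145.2]
orientation: [0.768, 0.64, -0.0, 0.0]
ft_force: [-0.1, -0.6, -1.5]
finger_gap: 0.11
grasp_force: 48.8
[451.90203017 217.25134823 145.16392709] [ 9.83544446e-01 -1.80666289e-01  1.18578704e-04]
```

View pics/w6.png

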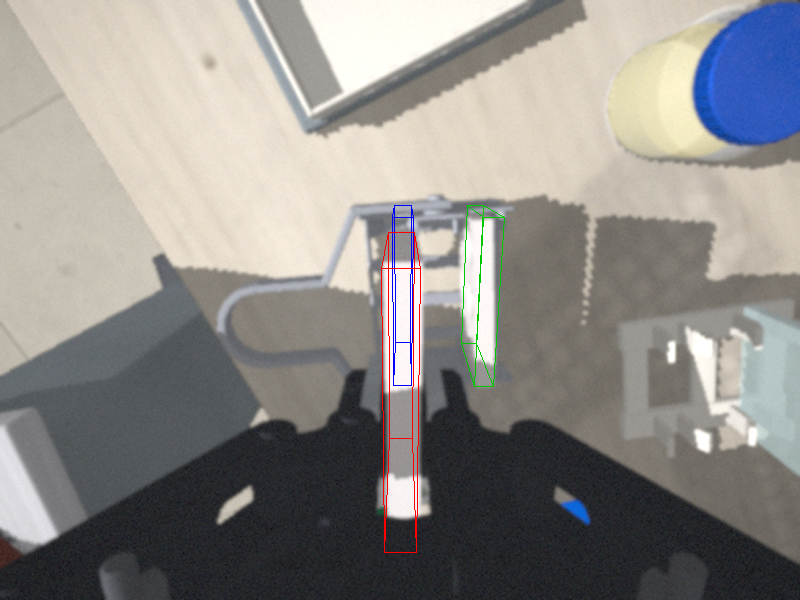

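The held tile's far top end is at (400,262), where the model puts it at 268. The tile_in strip runs x 467–495 at the far end and to about 497 at the near end, so its yaw may differ slightly from the model. I'm out of picture views, so from here I use numeric profiles.

```bash
python3 - <<'E'
from h import *
import pickle
c,f,s=pickle.load(open("w6.pkl","rb"));g=f.mean(2).astype(int)
for r in range(134,252,8):print(r,g[r,290:330])
print("col held",[ (r,g[r,253:262].mean().astype(int)) for r in range(140,182,2)])
E
```

```text
134 [ 91  89  90  91  88  92  92  94  96 106 118 129 134 132 134 133 135 137
 138 139 138 135 135 136 135 133 137 144 149 153 151 149 142 136 130 127
 127 121 116 109]
142 [157 157 130 103  92  91  99 105 117 141 173 194 199 203 203 203 205 203
 205 206 205 206 207 207 196 167 126 100  90  91  88  91  93  98  99 102
 102 105 102 104]
150 [148 124 109 106 116 130 151 183 206 208 200 197 201 204 207 207 209 208
 208 209 209 205 211 208 197 167 130 101  91  98 101 103 105 101 103 103
 101 102 103 103]
158 [125 110 110 130 168 195 202 206 216 221 219 215 210 207 209 209 208 209
 208 210 208 205 208 208 200 181 141 105  93  96 100 100 100 103 100 101
 104 101 100 100]
166 [100  98 101 126 164 189 198 197 207 211 204 196 199 206 208 208 211 209
 207 210 210 210 209 207 202 179 139 103  95  97  99 100  95  97  98  97
  98  93  92  90]
174 [184 181 181 184 194 206 205 200 200 201 201 201 204 205 207 209 209 209
 208 208 209 207 207 210 201 180 143 104  95  94  96  93  94  95  96  94
  93  92  92  88]
182 [181 180 179 184 198 216 221 215 211 211 208 200 202 203 210 209 209 208
 208 210 208 20
[... 1191 characters left out ...]
19 107  95  90  90  89  92  94  91  93  92
  91  98  98  95]
246 [ 32  36  34  30  38  42  64  81  90  93  94  94  96 103 113 119 124 123
 123 124 121 121 122 120 122 119 107 103  96  99  98  95  93  97  93  95
  93  97  94  95]
col held [(140, np.int64(112)), (142, np.int64(111)), (144, np.int64(128)), (146, np.int64(128)), (148, np.int64(119)), (150, np.int64(118)), (152, np.int64(119)), (154, np.int64(118)), (156, np.int64(118)), (158, np.int64(119)), (160, np.int64(121)), (162, np.int64(118)), (164, np.int64(118)), (166, np.int64(131)), (168, np.int64(186)), (170, np.int64(208)), (172, np.int64(207)), (174, np.int64(208)), (176, np.int64(207)), (178, np.int64(208)), (180, np.int64(207))]
```

```bash
python3 - <<'E'
from h import *
import pickle
np.set_printoptions(precision=1,suppress=True)
c,f,s=pickle.load(open("w6.pkl","rb"));g=f.mean(2)
print(g[130:146,308].astype(int),g[238:256,308].astype(int))
E1=[(315.4,142),(315.6,150),(316,158),(316,174),(316,182),(316.4,198),(316.4,214),(316.4,222),(316.2,230),(316.5,246)]
W=np.array([atz(c,u,v,66) for u,v in E1]);print(W)
p=np.polyfit(W[:,1],W[:,0],1);print("yaw",-np.arctan(p[0]),"x at y=209",np.polyval(p,209))
t=s["ee_pos"];print("held far top corner (z tile top)",atz(c,257,167,t[2]+30),atz(c,257,167,t[2]+28),"tcp",t)
th=-.183;print("held model far",R.from_euler('z',th).apply([0,45,60])+[t[0],t[1],t[2]-30])
for w in("w2","w4"):
  c,f=pickle.load(open(w+".pkl","rb"));g=f.mean(2)
  # right/rear edge of tile_in: profile along predicted outward dir
  out=[]
  for y in range(-36,37,6):
    n=np.arange(-12,12,.25);P=R.from_euler('z',-.183).apply([[5+d,y,60] for d in n])+[495.5,209.5,6]
    uv=proj(c,P).astype(np.float32);v=cv2.remap(cv2.GaussianBlur(g,(0,0),.7).astype(np.float32),uv[:,0][None],uv[:,1][None],1)[0]
    i=np.argmin(np.gradient(v));out.append((y,n[i],round(float(np.gradient(v)[i]),1)))
  print(w,out)
E
```

```text
[ 88  89 100 126 138 134 118 115 119 134 164 192 205 209 208 208] [126 125 124 123 125 123 125 123 123 119 107 100  97  98  97  94  96  98]
[[502.9 251.8  66. ]
 [502.3 245.8  66. ]
 [501.8 239.6  66. ]
 [500.2 227.1  66. ]
 [499.4 220.6  66. ]
 [498.1 207.4  66. ]
 [496.4 193.9  66. ]
 [495.6 186.9  66. ]
 [494.5 179.9  66. ]
 [493.  165.3  66. ]]
yaw -0.11520170621276396 x at y=209 498.09203776217936
held far top corner (z tile top) [460.7 264.  175.2] [460.6 263.5 173.2] tcp [451.9 217.3 145.2]
held model far [460.1 261.5 175.2]
w2 [(-36, np.float64(-0.5), -1.9), (-30, np.float64(-0.5), -1.6), (-24, np.float64(-1.0), -1.8), (-18, np.float64(-2.25), -1.7), (-12, np.float64(-1.5), -2.6), (-6, np.float64(-2.25), -6.5), (0, np.float64(-3.0), -6.7), (6, np.float64(-2.75), -6.6), (12, np.float64(-3.75), -6.4), (18, np.float64(-3.75), -6.7), (24, np.float64(-4.0), -6.5), (30, np.float64(-5.25), -6.7), (36, np.float64(-5.25), -6.9)]
w4 [(-36, np.float64(-1.25), -1.7), (-30, np.float64(-1.0), -1.7), (-24, np.float64(-0.75), -1.8), (-18, np.float64(-1.75), -2.0), (-12, np.float64(-2.25), -1.7), (-6, np.float64(-2.5), -2.9), (0, np.float64(-3.0), -6.2), (6, np.float64(-3.25), -6.2), (12, np.float64(-3.75), -6.9), (18, np.float64(-4.5), -5.6), (24, np.float64(-5.75), -2.7), (30, np.float64(-6.0), -3.5), (36, np.float64(-5.25), -6.8)]
```

All views agree that tile_in's yaw is about −0.115, not −0.18, but it has slot play. I'll fit the basket pose from the bail outline (chamfer over several views).

```bash
cat > bail.py <<'E'
from h import *
import pickle
from scipy.optimize import least_squares
np.set_printoptions(precision=3,suppress=True)
a=np.linspace(-np.pi/2,np.pi/2,25)
def outline(o):
    s=[np.c_[np.linspace(8,40,12),np.full(12,51+o)],np.c_[np.linspace(40,57,8),np.linspace(51+o,20+o,8)],np.c_[np.linspace(57,90,16),np.full(16,20+o)]]
    s=np.vstack(s);s=np.vstack([s,s*[1,-1]]);return np.vstack([s,np.c_[90+(20+o)*np.cos(a),(20+o)*np.sin(a)]])
M=np.vstack([np.c_[outline(o),np.full(len(outline(o)),n)] for o in(-2,2) for n in(-6,6)])
def pts(x,y,yaw,b,bz=0):
    q=np.c_[M[:,2],M[:,1],M[:,0]]  # bail frame: x normal,y,z along
    return R.from_euler('z',yaw).apply(R.from_euler('y',b).apply(q)+[0,0,62])+[x,y,bz]
def load(names):
    L=[]
    for w in names:
        c,f=pickle.load(open(w+".pkl","rb"))[:2]
        S=2;g=cv2.resize(f,None,fx=S,fy=S,interpolation=cv2.INTER_CUBIC)
        e=cv2.Canny(cv2.GaussianBlur(g,(0,0),1.5),15,40)
        L.append((c,cv2.distanceTransform(255-e,cv2.DIST_L2,5)/S,S))
    return L
def res(p,L,b=None):
    X=pts(*p[:3],p[3] if b is None else b);r=[]
    for c,d,S in L:
        uv=((proj(c,X)+.5)*S-.5).astype(np.float32)
        v=cv2.remap(d,uv[:,:1],uv[:,1:],1,borderValue=8)[:,0];r.append(np.minimum(v,6))
    return np.concatenate(r)
if __name__=="__main__":
    for names in(["w1","w2","w3","w6"],["w1","w2"],["w3","w6"],["w1"],["w2"],["w6"]):
        L=load(names);best=None
        for yaw in np.arange(-.25,.02,.03):
            for dx in(-4,0,4):
              for dy in(-4,0,4):
                o=least_squares(lambda p:res(p,L),[472+dx,212+dy,yaw,-1.48],loss="soft_l1",x_scale=[1,1,.01,.01],diff_step=1e-4,bounds=([440,190,-.4,-1.5],[500,240,.2,-1.46]))
                if best is None or o.cost<best.cost:best=o
        print(names,best.x,best.cost/len(best.fun))
E
python3 bail.py
```

```text
['w1', 'w2', 'w3', 'w6'] [470.11  208.764  -0.159  -1.5  ] 0.9490354889907788
['w1', 'w2'] [469.949 208.134  -0.162  -1.5  ] 0.6846386642800164
['w3', 'w6'] [470.436 211.405  -0.128  -1.5  ] 1.190697291616312
['w1'] [469.819 209.892  -0.153  -1.491] 0.34085811567060725
['w2'] [469.82  206.173  -0.178  -1.496] 0.9464636515710771
['w6'] [474.589 213.867  -0.098  -1.49 ] 1.303517607683988
```

```bash
python3 -m jog '[[[0,0,0,0.5,-0.7,0.5,-1],[0,0,0,0.7,-1,0.5,-1],[0,0,0,0.7,-1,0.5,-1],[0,0,0,0.7,-1,0.5,-1],[0,0,0,0.4,-0.8,0,-1],[0,0,0,0,0,0,-1],[0,0,0,0,0,0,-1]]]' 50
cat > snap.py <<'E'
import sys,pickle
from h import *
s=status.get_state();c=cams.camera_params("wrist");f=cams.grab_frame("wrist");pickle.dump((c,f,s),open(sys.argv[1]+".pkl","wb"))
E
python3 snap.py w7
python3 -m jog '[[[0,0,0,0.7,0.2,0.5,-1],[0,0,0,1,0.4,0.5,-1],[0,0,0,1,0.4,0.5,-1],[0,0,0,0.7,0.2,0.5,-1],[0,0,0,0,0,0,-1],[0,0,0,0,0,0,-1]]]' 50
python3 snap.py w8
sed -i 's/^    for names in.*/    for names in(["w1","w7","w8"],["w7"],["w8"],["w1","w2","w3","w7","w8"]):/' bail.py; python3 bail.py
python3 - <<'E'
from h import *
import pickle
for w in("w7","w8"):
  c,f,s=pickle.load(open(w+".pkl","rb"));print(w,proj(c,[[471,211,62],[363,230,72],[470,160,62],[478,262,62],s["ee_pos"]]).round().tolist())
E
```

```text
clock: 11.9
ee_pos: [511.3, 127.6, 184.9]
orientation: [0.768, 0.64, -0.0, -0.0]
ft_force: [-0.0, 0.3, -1.5]
finger_gap: 0.109
grasp_force: 49.0
clock: 12.7
ee_pos: [578.8, 151.8, 224.8]
orientation: [0.768, 0.64, -0.0, -0.0]
ft_force: [-0.8, 0.4, -1.7]
finger_gap: 0.113
grasp_force: 49.0
['w1', 'w7', 'w8'] [471.776 214.312  -0.099  -1.497] 0.833718705115859
['w7'] [472.547 214.371  -0.1    -1.5  ] 1.1252602154446631
['w8'] [469.587 214.133  -0.1    -1.499] 0.9474100860738263
['w1', 'w2', 'w3', 'w7', 'w8'] [470.086 211.268  -0.131  -1.5  ] 0.9507951209225606
w7 [[195.0, 99.0], [62.0, 100.0], [207.0, 156.0], [188.0, 33.0], [257.0, 242.0]]
w8 [[145.0, 135.0], [33.0, 137.0], [157.0, 182.0], [137.0, 83.0], [257.0, 242.0]]
```

```bash
cat > sil.py <<'E'
from bail import *
def cl(o):
    s=np.vstack([np.c_[np.linspace(15,39,7),np.full(7,53+o)],np.c_[np.linspace(42,56,6),np.linspace(51+o,22+o,6)],np.c_[np.linspace(58,89,14),np.full(14,20+o)]])
    s=np.vstack([s,s*[1,-1]]);t=np.c_[90+(20+o)*np.cos(a),(20+o)*np.sin(a)];return np.vstack([s,t])
C=np.stack([np.c_[np.full(len(cl(0)),n),cl(o)[:,1],cl(o)[:,0]] for o in(-2,2) for n in(-6,6)])  # 4,N,3
def res2(p,L,b):
    x,y,yaw=p;r=[]
    X=R.from_euler('z',yaw).apply(R.from_euler('y',b).apply(C.reshape(-1,3))+[0,0,62])+[x,y,0]
    for c,d,S in L:
        uv=proj(c,X).reshape(4,-1,2);m=uv.mean(0);n=uv[2:].mean(0)-uv[:2].mean(0);n/=np.linalg.norm(n,axis=1)[:,None]
        t=((uv-m)*n).sum(2)
        for k in(t.min(0),t.max(0)):
            q=((m+n*k[:,None]+.5)*S-.5).astype(np.float32)
            r.append(np.minimum(cv2.remap(d,q[:,:1],q[:,1:],1,borderValue=6)[:,0],4))
    return np.concatenate(r)
if __name__=="__main__":
  for names in(["w1"],["w2"],["w3"],["w6"],["w7"],["w8"],["w1","w2","w3","w6","w7","w8"]):
    L=load(names);best=None
    for yaw in np.arange(-.22,.0,.03):
      for dx in(-5,0,5):
        for dy in(-5,0,5):
          o=least_squares(lambda p:res2(p,L,-1.48),[471+dx,212+dy,yaw],loss="soft_l1",x_scale=[1,1,.01],diff_step=1e-4)
          if best is None or o.cost<best.cost:best=o
    print(names,best.x,round(best.cost/len(best.fun),3))
E
python3 sil.py
```

```text
['w1'] [471.276 210.927  -0.134] 0.228
['w2'] [470.463 207.444  -0.164] 0.703
['w3'] [469.895 205.853  -0.19 ] 0.454
['w6'] [471.533 213.076  -0.1  ] 0.789
['w7'] [471.012 213.173  -0.099] 0.837
['w8'] [471.578 212.194  -0.116] 0.732
['w1', 'w2', 'w3', 'w6', 'w7', 'w8'] [471.105 212.929  -0.102] 0.674
```

The consensus is basket (471.2, 212.0), yaw −0.11, consistent with tile_in. The free slot is therefore at about (449.3,214.5). I go above it.

```bash
python3 -m jog '[[[0,0,0.07,-0.5,0.25,-0.2,-1],[0,0,0.07,-0.9,0.43,-0.2,-1],[0,0,0.07,-0.95,0.45,-0.3,-1],[0,0,0.07,-0.95,0.45,-0.5,-1],[0,0,0.07,-0.95,0.45,-0.7,-1],[0,0,0.07,-0.95,0.45,-1,-1],[0,0,0.05,-0.8,0.38,-1,-1],[0,0,0,-0.48,0.22,-1,-1],[0,0,0,0,0,-0.8,-1],[0,0,0,0,0,0,-1],[0,0,0,0,0,0,-1]]]' 50
python3 snap.py w9; python3 - <<'E'
from h import *
import pickle
c,f,s=pickle.load(open("w9.pkl","rb"));g=f.mean(2);t=s["ee_pos"];print(t,s["ft_force"],np.arctan2(*R.from_quat(s["orientation"]).as_matrix()[[1,0],1]))
print([(r,int(g[r,253:262].mean())) for r in range(100,185,3)])
for x in(245,250,255,260,265):print(x,[int(v) for v in g[150:180:2,x]])
for z in(28,30):print(atz(c,257,167,t[2]+z)-t)
E
```

```text
clock: 14.12
ee_pos: [450.6, 213.0, 112.0]
orientation: [0.745, 0.667, 0.0, 0.0]
ft_force: [0.8, 0.2, -2.2]
finger_gap: 0.108
grasp_force: 49.0
[450.62158827 212.99276803 112.0118452 ] [ 0.76365503  0.20745921 -2.18318771] -0.11128567121159755
[(100, 187), (103, 187), (106, 187), (109, 188), (112, 187), (115, 186), (118, 186), (121, 187), (124, 185), (127, 127), (130, 147), (133, 138), (136, 115), (139, 104), (142, 97), (145, 125), (148, 125), (151, 125), (154, 125), (157, 125), (160, 125), (163, 125), (166, 136), (169, 201), (172, 206), (175, 206), (178, 206), (181, 206), (184, 206)]
245 [96, 106, 110, 109, 111, 113, 113, 117, 124, 158, 168, 170, 171, 173, 173]
250 [127, 127, 126, 124, 120, 124, 123, 126, 135, 189, 205, 205, 208, 205, 205]
255 [125, 126, 123, 126, 126, 124, 125, 125, 136, 188, 203, 204, 207, 205, 204]
260 [124, 125, 127, 126, 126, 125, 122, 125, 135, 187, 205, 206, 206, 205, 203]
265 [136, 128, 127, 127, 126, 127, 126, 128, 135, 187, 206, 208, 208, 206, 207]
[ 5.36764017 46.71549373 28.        ]
[ 5.42169375 47.14491427 30.        ]
```

```bash
python3 - <<'E'
from h import *
import pickle
np.set_printoptions(precision=1,suppress=True)
c,f,s=pickle.load(open("w9.pkl","rb"));g=f.mean(2);t=s["ee_pos"]
print(g[120:146,255:259].mean(1).astype(int), c["origin"])
for r in(125.8,131.5,134,143.5):print(r,[atz(c,257,r,z)[1].round(1) for z in(0,30,58,64,71)])
print("held bottom",atz(c,257,143.6,t[2]-30)-t)
# tile_in in this view
print([ (x,int(g[160,x])) for x in range(290,335,2)]);print([(r,int(g[r,311])) for r in range(110,160,2)])
E
```

```text
[187 186 188 188 184 175 152 127 129 143 147 150 146 137 117 105 112 116
 109 103  99  98  96  98 110 124] [459.1 284.3 254.5]
125.8 [np.float64(265.3), np.float64(267.5), np.float64(269.6), np.float64(270.1), np.float64(270.6)]
131.5 [np.float64(260.5), np.float64(263.3), np.float64(265.9), np.float64(266.5), np.float64(267.2)]
134 [np.float64(258.4), np.float64(261.5), np.float64(264.3), np.float64(264.9), np.float64(265.6)]
143.5 [np.float64(250.3), np.float64(254.3), np.float64(258.1), np.float64(258.9), np.float64(259.8)]
held bottom [  5.4  48.2 -30. ]
[(290, 180), (292, 179), (294, 177), (296, 141), (298, 108), (300, 104), (302, 140), (304, 198), (306, 203), (308, 214), (310, 174), (312, 143), (314, 120), (316, 124), (318, 124), (320, 126), (322, 124), (324, 123), (326, 126), (328, 123), (330, 111), (332, 98), (334, 102)]
[(110, 173), (112, 172), (114, 173), (116, 172), (118, 171), (120, 176), (122, 174), (124, 175), (126, 176), (128, 165), (130, 112), (132, 86), (134, 86), (136, 94), (138, 100), (140, 116), (142, 150), (144, 170), (146, 166), (148, 132), (150, 113), (152, 116), (154, 122), (156, 141), (158, 174)]
```

```bash
python3 -m jog '[[[0,0,0,-0.06,-0.05,-0.5,-1],[0,0,0,0,0,-0.5,-1],[0,0,0,0,0,-0.5,-1],[0,0,0,0,0,-0.3,-1],[0,0,0,0,0,0,-1]]]' 50;python3 -m jog '[[[0,0,0,0,0,-0.3,-1],[0,0,0,0,0,-0.2,-1],[0,0,0,0,0,0,-1]]]' 50
```

```text
clock: 14.8
ee_pos: [448.4, 212.0, 74.7]
orientation: [0.745, 0.667, -0.0, -0.0]
ft_force: [0.4, 0.5, -1.8]
finger_gap: 0.109
grasp_force: 49.0
clock: 15.18
ee_pos: [448.6, 212.1, 65.0]
orientation: [0.745, 0.667, -0.0, -0.0]
ft_force: [0.2, 0.2, -1.3]
finger_gap: 0.111
grasp_force: 49.0
```

```bash
python3 -m jog '[[[0,0,0,0,0,-0.4,-1],[0,0,0,0,0,-0.4,-1],[0,0,0,0,0,-0.3,-1],[0,0,0,0,0,0,-1]]]' 50;python3 -m jog '[[[0,0,0,0,0,-0.2,-1],[0,0,0,0,0,-0.15,-1],[0,0,0,0,0,0,-1]]]' 50
```

```text
clock: 15.68
ee_pos: [448.3, 212.0, 42.6]
orientation: [0.745, 0.667, -0.0, -0.0]
ft_force: [-0.6, 0.0, -1.3]
finger_gap: 0.108
grasp_force: 49.0
clock: 16.05
ee_pos: [448.9, 212.1, 36.3]
orientation: [0.745, 0.667, 0.0, 0.0]
ft_force: [0.2, 0.6, -0.8]
finger_gap: 0.108
grasp_force: 49.2
```

```bash
python3 -m jog '[[[0,0,0,0,0,-0.1,-1],[0,0,0,0,0,0,-0.8],[0,0,0,0,0,0,-0.5],[0,0,0,0,0,0,-0.45],[0,0,0,0,0,0,-0.45],[0,0,0,0,0,0,-0.45]]]' 50
python3 -m jog '[[[0,0,0,0,0,0.3,-0.45],[0,0,0,0,0,0.7,-0.45],[0,0,0,0,0,1,-0.45],[0,0,0,0,0,1,-0.45],[0,0,0,0,0,1,-0.45],[0,0,0,0,0,1,-0.45],[0,0,0,0,0,1,-0.45],[0,0,0,0,0,0.5,-0.45],[0,0,0,0,0,0,-0.45]]]'
```

```text
clock: 16.8
ee_pos: [448.8, 212.1, 34.2]
orientation: [0.745, 0.667, -0.0, -0.0]
ft_force: [-0.0, 0.0, 0.5]
finger_gap: 0.278
grasp_force: 0.0
clock: 17.92
ee_pos: [449.3, 212.2, 165.0]
orientation: [0.745, 0.667, 0.0, 0.0]
ft_force: [-0.3, -0.0, -0.5]
finger_gap: 0.275
grasp_force: 0.0
```

```bash
python3 snap.py w10; python3 - <<'E'
from sil import *
c,f,s=pickle.load(open("w10.pkl","rb"));g=f.mean(2)
th=-.112
for nm,X,z in(("spot",(448.9,213.7),66),("tin",(493.1,209),66)):
  for lab,l in(("far",(0,45)),("near",(0,-45)),("left",(-5,0)),("right",(5,0))):
    w=R.from_euler('z',th).apply([l[0],l[1],0])+[*X,z];u,v=proj(c,w)[0]
    ax=1 if l[1] else 0
    if not(5<u<500 and 15<v<370):print(nm,lab,"out");continue
    pr=g[int(v)-12:int(v)+13,int(round(u))] if ax else g[int(round(v)),int(u)-12:int(u)+13]
    print(nm,lab,round(u,1),round(v,1),pr.astype(int))
for names in(["w10"],):
  L=load(names);o=min((least_squares(lambda p:res2(p,L,-1.48),[471+dx,212+dy,y],loss="soft_l1",x_scale=[1,1,.01],diff_step=1e-4) for dx in(-4,0,4) for dy in(-4,0,4) for y in(-.17,-.11,-.05)),key=lambda o:o.cost);print(o.x,o.cost/len(o.fun))
E
python3 -m jog '[[[0,0,0.8,-0.2,0,0,0],[0,0,1,-0.3,0.05,0,0.65],[0,0,1,-0.3,0.05,0,0.65],[0,0,1,-0.3,0.05,0,0.65],[0,0,1,-0.3,0.05,0,0.65],[0,0,1,-0.3,0.05,0,0.65],[0,0,1,-0.3,0.05,0,0.65],[0,0,1,-0.3,0.05,0,0.65],[0,0,1,-0.3,0.05,0,0.65],[0,0,1,-0.3,0.04,0,0.65],[0,0,0.67,-0.25,0,0,0.65],[0,0,0,0,0,0,0.65]]]' 50
python3 snap.py w11
```

```text
spot far 256.7 134.7 [152 154 153 141 121 106 106 110 111 116 124 151 183 206 211 213 213 212
 212 212 213 213 213 212 214]
spot near 256.5 235.4 [128 128 128 125 125 127 125 127 128 126 123 117 109  98  96  90  87  89
  89  92  91  95  95  97  95]
spot left 250.8 187.6 [111 106 100  98 104 108 110 111 112 110 111 110 119 146 183 205 210 213
 213 213 214 211 211 211 203]
spot right 262.4 187.6 [119 146 183 205 210 213 213 213 214 211 211 211 203 177 144 119 112 110
 110 110 112 110 111 110 110]
tin far 311.1 134.5 [173 161 132 102  93 104 128 137 124 113 115 140 172 197 208 213 212 211
 212 211 212 212 211 212 213]
tin near 305.7 235.3 [137 127 126 127 128 126 127 125 127 128 125 121 111  99  87  68  48  34
  34  34  33  35  37  32  41]
tin left 302.5 187.4 [105 102 104 109 111 116 139 182 212 214 205 204 211 211 211 213 212 212
 211 211 211 210 205 180 141]
tin right 314.1 187.5 [211 211 211 213 212 212 211 211 211 210 205 180 141 111  97  95  96  98
  97  96  96  93  94  95  92]
[471.303 212.827  -0.105] 0.873076302341268
clock: 19.48
ee_pos: [385.3, 220.9, 163.5]
orientation: [0.056, 0.998, -0.0, -0.001]
ft_force: [0.5, 0.2, -0.1]
finger_gap: 0.823
grasp_force: 0.0
```

Both tiles line up at z = 66, so the spot tile is seated. Next I descend over the eye and pinch it.

```bash
python3 -m jog '[[[0,0,0,0.15,0,-0.5,0.65],[0,0,0,0.2,0,-1,0.65],[0,0,0,0,0,-1,0.65],[0,0,0,0,0,-1,0.65],[0,0,0,0,0,-1,0.65],[0,0,0,0,0,-0.8,0.65],[0,0,0,0,0,-0.45,0.65],[0,0,0,0,0,0,0.65],[0,0,0,0,0,0,0.2],[0,0,0,0,0,0,-0.1],[0,0,0,0,0,0,-0.3],[0,0,0,0,0,0,-0.5]]]' 22
python3 -m jog '[[[0,0,0,0,0,0,-1],[0,0,0,0,0,0,-1],[0,0,0,0,0,0,-1],[0,0,0,0,0,0,-1]]]' 22
python3 - <<'E'
import numpy as np
f=-1.48+np.arange(13)*1.48/12;x=80*np.sin(f);z=80*np.cos(f)
print(np.c_[np.diff(x)*.994/20,-np.diff(x)*.112/20,np.diff(z)/20].round(2).tolist())
E
```

```text
clock: 21.02
ee_pos: [393.4, 221.0, 50.1]
orientation: [0.056, 0.998, 0.0, 0.001]
ft_force: [-1.5, -0.3, 6.0]
finger_gap: 0.507
grasp_force: 26.3
clock: 21.52
ee_pos: [393.4, 221.0, 50.1]
orientation: [0.056, 0.998, 0.0, 0.001]
ft_force: [-1.1, -0.3, 6.1]
finger_gap: 0.513
grasp_force: 26.3
[[0.07, -0.01, 0.49], [0.13, -0.02, 0.47], [0.19, -0.02, 0.45], [0.24, -0.03, 0.43], [0.29, -0.03, 0.39], [0.34, -0.04, 0.35], [0.38, -0.04, 0.31], [0.42, -0.05, 0.26], [0.45, -0.05, 0.21], [0.47, -0.05, 0.15], [0.48, -0.05, 0.09], [0.49, -0.06, 0.03]]
```

```bash
python3 -m jog '[[[0,0,0,0.07,-0.01,0.49,-1],[0,0,0,0.13,-0.02,0.47,-1],[0,0,0,0.19,-0.02,0.45,-1],[0,0,0,0.24,-0.03,0.43,-1],[0,0,0,0,0,0,-1]]]' 22
python3 -m jog '[[[0,0,0,0.29,-0.03,0.39,-1],[0,0,0,0.34,-0.04,0.35,-1],[0,0,0,0.38,-0.04,0.31,-1],[0,0,0,0.42,-0.05,0.26,-1],[0,0,0,0,0,0,-1]]]' 22
```

```text
clock: 22.15
ee_pos: [406.3, 219.3, 87.1]
orientation: [0.056, 0.998, 0.0, 0.001]
ft_force: [-0.9, -0.9, 2.0]
finger_gap: 0.512
grasp_force: 26.0
clock: 22.78
ee_pos: [435.2, 216.0, 112.8]
orientation: [0.056, 0.998, 0.0, 0.001]
ft_force: [1.1, -1.0, -2.5]
finger_gap: 0.512
grasp_force: 24.8
```

```bash
python3 -m jog '[[[0,0,0,0.45,-0.05,0.21,-1],[0,0,0,0.45,-0.05,0.15,-1],[0,0,0,0.45,-0.05,0.08,-1],[0,0,0,0.45,-0.05,0.02,-1],[0,0,0,0,0,0,-1],[0,0,0,0,0,0,-1]]]' 22
```

```text
clock: 23.52
ee_pos: [469.7, 212.1, 121.3]
orientation: [0.056, 0.998, -0.0, -0.0]
ft_force: [-0.1, 0.7, -7.4]
finger_gap: 0.513
grasp_force: 24.1
```

The bail is up. I firm the grip, lift, and refine the rod line from w1 numerically.

```bash
python3 -m jog '[[[0,0,0,0.07,0,0,-1],[0,0,0,0,0,0,-1],[0,0,0,0,0,0.1,-1],[0,0,0,0,0,0.2,-1],[0,0,0,0,0,0.3,-1],[0,0,0,0,0,0.4,-1],[0,0,0,0,0,0.5,-1],[0,0,0,0,0,0.6,-1],[0,0,0,0,0,0.6,-1],[0,0,0,0,0,0.6,-1],[0,0,0,0,0,0.4,-1],[0,0,0,0,0,0.1,-1]]]' 80
python3 - <<'E'
from h import *
import pickle
np.set_printoptions(precision=2,suppress=True)
c,f=pickle.load(open("w1.pkl","rb"));g=cv2.GaussianBlur(f,(0,0),.8).mean(2).astype(np.float32)
T=np.array([400.3,382.4]);d=np.array([.952,.305]);n=np.array([-d[1],d[0]]);o=np.arange(-16,16,.5);cs=[]
for s in range(8,110,10):
  P=np.array([[*(T+d*s+n*k),225] for k in o]);uv=proj(c,P).astype(np.float32);v=cv2.remap(g,uv[:,:1],uv[:,1:],1)[:,0];gr=np.abs(np.gradient(v))
  print(s,v[::2].astype(int))
P=np.array([[*(T+d*s),225] for s in range(-20,20,2)]);uv=proj(c,P).astype(np.float32);print(cv2.remap(g,uv[:,:1],uv[:,1:],1)[:,0].astype(int))
E
```

```text
clock: 25.02
ee_pos: [471.7, 212.2, 198.2]
orientation: [0.056, 0.998, 0.0, 0.0]
ft_force: [-0.3, -0.7, -7.4]
finger_gap: 0.495
grasp_force: 83.2
8 [180 180 180 181 181 180 179 172 150 116  94  94 102 110 118 126 131 135
 137 140 151 166 176 179 179 173 157 134 116 110 109 110]
18 [180 180 181 181 181 180 177 165 137 106  94  98 107 115 121 127 133 137
 138 143 156 171 178 179 175 162 141 120 111 109 111 114]
28 [172 172 173 173 173 172 166 151 122  98  93 100 110 117 124 130 134 136
 138 145 158 167 171 173 173 173 172 171 168 163 154 146]
38 [120 119 119 118 118 118 114 103  92  87  94 104 113 120 127 132 135 135
 130 124 119 117 117 117 116 116 116 116 115 116 117 117]
48 [101  99 105 115 123 127 121 106  92  91  98 107 115 122 128 133 135 133
 128 121 117 116 116 117 117 117 117 117 116 116 116 117]
58 [ 73  74  75  78  81  85  87  84  85  92 101 110 118 125 129 132 133 130
 124 118 116 115 116 116 116 115 116 116 116 116 116 118]
68 [156 156 155 151 138 113  90  82  86  96 105 113 120 126 131 133 133 134
 139 147 152 154 154 154 154 155 155 156 156 156 156 156]
78 [152 152 152 152 148 135 113  94  91  98 107 114 122 128 132 132 132 134
 142 149 151 152 152 152 152 151 151 151 150 150 151 152]
88 [146 146 146 145 138 122 101  90  93 102 110 117 124 128 131 131 131 133
 139 145 148 148 147 147 147 146 147 147 146 146 146 146]
98 [ 21  22  24  29  44  63  77  86  96 105 114 120 125 130 131 128 114  87
  53  33  27  26  26  25  28  28  27  26  26  28  28  30]
108 [ 29  24  23  32  49  68  80  90  99 108 116 122 127 131 132 129 126 121
 108  81  50  28  22  18  17  18  18  19  18  19  20  20]
[182 181 181 181 182 180 181 175 146 132 137 132 130 131 131 133 132 132
 133 133]
```

```bash
python3 -m jog '[[[0,0,0.1,-0.15,0.13,0,-1],[0,0,0.2,-0.3,0.26,0,-1],[0,0,0.25,-0.45,0.39,0,-1],[0,0,0.25,-0.55,0.47,0,-1],[0,0,0.25,-0.55,0.47,0,-1],[0,0,0.25,-0.55,0.47,0,-1],[0,0,0.25,-0.55,0.47,0,-1],[0,0,0.25,-0.55,0.47,0,-1],[0,0,0.25,-0.5,0.44,0,-1],[0,0,0.25,-0.45,0.39,0,-1],[0,0,0.17,-0.3,0.26,0,-1],[0,0,0.1,-0.2,0.17,0,-1]]]' 80
python3 -m jog '[[[0,0,0,-0.05,0.2,0,-1],[0,0,0,-0.08,0.4,0,-1],[0,0,0,-0.1,0.55,0,-1],[0,0,0,-0.1,0.6,0,-1],[0,0,0,-0.1,0.6,0,-1],[0,0,0,-0.08,0.5,0,-1],[0,0,0,-0.05,0.35,0,-1],[0,0,0,-0.02,0.2,0,-1],[0,0,0,0,0,0,-1],[0,0,0,0,0,0,-1]]]' 80
python3 snap.py w12; python3 - <<'E'
from h import *
import pickle
c,f,s=pickle.load(open("w12.pkl","rb"));t=s["ee_pos"];print(t,np.arctan2(*R.from_quat(s["orientation"]).as_matrix()[[1,0],1])-np.pi/2)
d=np.array([.963,.271,0]);T=np.array([396.9,380,225.]);n=np.array([-.271,.963,0])
print("stand xy of TCP",(t-T)@d-75,(t-T)@n)
cv2.imwrite("pics/w12.png",f[:,:,::-1]);g=cv2.GaussianBlur(f,(0,0),.8).mean(2).astype(np.float32)
for q in(2,8,15,25,40,60,80):
  P=np.array([T+d*q+n*k for k in range(-20,21)]);uv=proj(c,P).astype(np.float32);print(q,uv[20].round(),cv2.remap(g,uv[:,:1],uv[:,1:],1)[:,0].astype(int))
for nm in("scene","side"):
  pickle.dump((cams.camera_params(nm),cams.grab_frame(nm)),open(nm+"2.pkl","wb"))
E
```

```text
clock: 26.52
ee_pos: [369.2, 300.2, 197.5]
orientation: [-0.137, 0.991, 0.0, 0.0]
ft_force: [-0.5, -0.6, -6.9]
finger_gap: 0.494
grasp_force: 83.2
clock: 27.78
ee_pos: [357.9, 367.7, 197.5]
orientation: [-0.137, 0.991, -0.0, 0.0]
ft_force: [-0.7, -0.7, -7.6]
finger_gap: 0.494
grasp_force: 83.2
[357.90640958 367.71363989 197.53137863] 0.27398332568029016
stand xy of TCP -115.88043116467217 -1.264501783028251
2 [261. 347.] [32 33 34 35 33 34 34 34 35 35 35 35 35 35 36 34 34 34 33 35 35 34 34 35
 35 32 28 25 27 27 27 27 25 24 23 22 23 23 22 21 23]
8 [261. 357.] [33 35 35 32 34 35 34 34 35 35 35 35 34 33 35 33 32 35 34 33 34 35 31 32
 33 33 32 31 25 22 20 20 22 22 23 23 22 24 23 23 26]
15 [261. 368.] [33 32 34 36 34 35 34 34 33 33 32 34 34 33 33 35 33 35 34 34 34 32 33 34
 33 30 23 23 24 23 20 21 22 20 22 23 21 22 22 24 31]
25 [261. 383.] [25 25 25 24 24 23 23 24 23 23 23 24 24 23 23 24 24 23 22 24 24 25 24 19
 16 14 14 15 15 14 15 15 14 15 17 15 19 18 16 20 25]
40 [261. 405.] [0 0 0 0 0 0 0 0 0 0 0 0 0 0 0 0 0 0 0 0 0 0 0 0 0 0 0 0 0 0 0 0 0 0 0 0 0
 0 0 0 0]
60 [261. 432.] [0 0 0 0 0 0 0 0 0 0 0 0 0 0 0 0 0 0 0 0 0 0 0 0 0 0 0 0 0 0 0 0 0 0 0 0 0
 0 0 0 0]
80 [261. 458.] [0 0 0 0 0 0 0 0 0 0 0 0 0 0 0 0 0 0 0 0 0 0 0 0 0 0 0 0 0 0 0 0 0 0 0 0 0
 0 0 0 0]
```

```bash
python3 - <<'E'
from h import *
import pickle
d=np.array([.963,.271,0]);T=np.array([396.9,380,225.]);n=np.array([-.271,.963,0])
for nm,ax in(("scene",np.array([0,0,1.])),("side",n)):
  c,f=pickle.load(open(nm+"2.pkl","rb"));g=f.mean(2).astype(np.float32)
  print(nm,proj(c,[T])[0].round(1))
  for q in(10,30,50,70,90,120):
    P=np.array([T+d*q+ax*k for k in range(-24,25,2)]);uv=proj(c,P).astype(np.float32);print(q,cv2.remap(g,uv[:,:1],uv[:,1:],1)[:,0].astype(int))
  P=np.array([T+d*q for q in range(-24,25,2)]);uv=proj(c,P).astype(np.float32);print("along",cv2.remap(g,uv[:,:1],uv[:,1:],1)[:,0].astype(int))
E
```

```text
scene [196.7 167.7]
10 [131 201 208 204 201 202 207 180 128  72  39  34  30  28  30  26  26  25
  24  21  27  30  28  29  43]
30 [198 174 150 145 148 148 147 149 153 123 103  98 104 103  96 106 146 147
 148 141 125 102  77  81 103]
50 [115 118 116 117 118 119 119 119 120 123 106  99 102 118 146 145 122  95
  93  94  97  97  93  92 101]
70 [232 232 230 230 230 231 234 239 211 162 103  92  93 109 140 174 227 241
 216 201 157 125 118 140 184]
90 [182 182 183 184 185 193 204 214 190 137  99  90  98 114 134 164 228 201
 146  93  60  66  76  83  81]
120 [133 135 135 133 132 134 135 137 135 110  98  96 102 119 144 174 204 205
 204 202 202 206 204 202 202]
along [ 35  46  48  49  49  46  41  34  29  29  29  31  28  31  42  52  41  30
  51  80 109 106 104 104 102]
side [305.9 186.9]
10 [162 162 161 162 164 161 158 150 141 139 137 139 139 141 142 140 139 137
 138 140 140 141 143 145 157]
30 [135 133 132 131 131 131 131 131 133 134 134 134 135 135 139 143 156 168
 183 195 200 205 209 213 216]
50 [124 125 127 127 126 130 141 157 178 192 201 203 202 192 181 177 175 190
 203 208 212 213 214 213 214]
70 [138 161 183 197 209 210 210 203 199 202 203 201 195 187 177 168 177 191
 198 203 204 204 204 205 207]
90 [219 219 218 217 211 205 200 195 198 201 203 202 196 187 173 172 178 187
 197 203 208 207 206 207 208]
120 [209 206 205 207 209 208 206 203 202 203 203 202 196 185 175 166 176 192
 199 205 204 204 207 208 209]
along [102 118 138 149 142 137 134 133 132 134 135 135 135 136 140 140 138 139
 149 165 172 168 152 140 138]
```

The rod projects exactly as predicted in both cameras, height included. Threading the eye onto it.

```bash
python3 -m jog '[[[0,0,0,0.1,0.06,0,-1],[0,0,0,0.2,0.08,0,-1],[0,0,0,0.35,0.11,0,-1],[0,0,0,0.45,0.14,0,-1],[0,0,0,0.5,0.14,0,-1],[0,0,0,0.5,0.14,0,-1],[0,0,0,0.35,0.1,0,-1],[0,0,0,0.2,0.06,0,-1],[0,0,0,0,0,0,-1]]]' 80
python3 -m jog '[[[0,0,0,0.2,0.05,0,-1],[0,0,0,0.35,0.1,0,-1],[0,0,0,0.45,0.13,0,-1],[0,0,0,0.5,0.14,0,-1],[0,0,0,0.5,0.14,0,-1],[0,0,0,0.35,0.1,0,-1],[0,0,0,0.2,0.05,0,-1],[0,0,0,0.1,0.03,0,-1],[0,0,0,0,0,0,-1],[0,0,0,0,0,0,-1]]]' 80
```

```text
clock: 29.05
ee_pos: [411.0, 384.5, 197.4]
orientation: [-0.137, 0.991, 0.0, -0.0]
ft_force: [-0.6, 1.1, -6.5]
finger_gap: 0.496
grasp_force: 83.2
clock: 30.3
ee_pos: [463.6, 399.3, 197.6]
orientation: [-0.137, 0.991, 0.0, -0.0]
ft_force: [0.3, 0.7, -6.4]
finger_gap: 0.499
grasp_force: 83.2
```

```bash
python3 -m jog '[[[0,0,0,0,0,-0.2,-1],[0,0,0,0,0,-0.25,-1],[0,0,0,0,0,-0.15,-1],[0,0,0,0,0,0,-1]]]' 80
python3 -m jog '[[[0,0,0,0,0,-0.1,-1],[0,0,0,0,0,0,-1]]]' 80
python3 -m jog '[[[0,0,0,0,0,-0.1,-1],[0,0,0,0,0,0,-1]]]' 80
```

```text
clock: 30.8
ee_pos: [464.1, 399.7, 189.3]
orientation: [-0.137, 0.991, 0.001, 0.002]
ft_force: [-8.6, -4.5, 17.1]
finger_gap: 0.498
grasp_force: 86.2
clock: 31.05
ee_pos: [464.2, 399.8, 189.0]
orientation: [-0.137, 0.991, 0.001, 0.002]
ft_force: [-11.5, -6.8, 27.3]
finger_gap: 0.494
grasp_force: 87.5
clock: 31.3
ee_pos: [464.2, 399.9, 188.8]
orientation: [-0.137, 0.991, 0.001, 0.003]
ft_force: [-15.2, -9.8, 38.8]
finger_gap: 0.499
grasp_force: 88.8
```

Contact is at TCP z ≈ 190 and I'm over-pressing. I back off to near zero load before releasing.

```bash
python3 -m jog '[[[0,0,0,0,0,0.15,-1],[0,0,0,0,0,0,-1]]]' 80
python3 -m jog '[[[0,0,0,0,0,0.1,-1],[0,0,0,0,0,0,-1]]]' 60
python3 - <<'E'
from h import *
import pickle
L=[]
for nm in("scene","side"):L.append((cams.camera_params(nm),cams.grab_frame(nm)))
pickle.dump(L,open("ss.pkl","wb"));s=status.get_state();print(s["ee_pos"],s["ft_force"],s["ft_torque"])
E
```

```text
clock: 31.55
ee_pos: [464.2, 399.8, 189.2]
orientation: [-0.137, 0.991, 0.001, 0.002]
ft_force: [-8.2, -5.7, 22.9]
finger_gap: 0.501
grasp_force: 86.7
clock: 31.8
ee_pos: [464.2, 399.7, 189.5]
orientation: [-0.137, 0.991, 0.001, 0.002]
ft_force: [-5.3, -2.7, 10.8]
finger_gap: 0.494
grasp_force: 85.4
[464.19075381 399.70906791 189.44544716] [-5.76004709 -2.53376798 11.56634654] [-0.61318814  1.43882977  0.04402228]
```

```bash
python3 -m jog '[[[0,0,0,0,0,0.08,-1],[0,0,0,0,0,0,-1]]]' 40
python3 -m jog '[[[0,0,0,0,0,0,-1],[0,0,0,0,0,0,-1],[0,0,0,0,0,0,-1]]]' 20
python3 - <<'E'
from h import *
import pickle
# rod/eye check: scene camera difference & profile of expected hung basket top edge
c,f=pickle.load(open("ss.pkl","rb"))[0]
c2,f2=pickle.load(open("ss.pkl","rb"))[1]
th=.274;d=np.array([.963,.271,0]);n=np.array([-.271,.963,0]);O=np.array([464.2,399.7,0])
a,g0=pickle.load(open("scene2.pkl","rb"))
D=np.abs(f.astype(int)-g0.astype(int)).sum(2).astype(np.float32)
# expected corners of hanging basket, and bail top, in scene
for nm,X in(("arch top",O+[0,0,235]),("hinge",O+[0,0,123]),("bottom",O+[0,0,61]),("bot -n",O-55*n+[0,0,61]),("bot -d",O-40*d-55*n+[0,0,61]),("bot +d",O+40*d-55*n+[0,0,61]),("top -d",O-40*d-55*n+[0,0,132]),("top +d",O+40*d-55*n+[0,0,132])):
  print(nm,proj(c,X)[0].round(),proj(c2,X)[0].round())
print(status.get_state()["ft_force"])
E
```

```text
clock: 32.15
ee_pos: [464.1, 399.6, 189.6]
orientation: [-0.137, 0.991, 0.0, 0.001]
ft_force: [-2.9, -0.8, 8.3]
finger_gap: 0.495
grasp_force: 84.8
clock: 32.52
ee_pos: [464.1, 399.6, 189.6]
orientation: [-0.137, 0.991, 0.0, 0.001]
ft_force: [-3.1, -1.6, 7.3]
finger_gap: 0.497
grasp_force: 84.8
arch top [219. 156.] [278. 185.]
hinge [221. 196.] [276. 218.]
bottom [222. 217.] [275. 234.]
bot -n [236. 226.] [272. 220.]
bot -d [224. 231.] [286. 219.]
bot +d [248. 220.] [258. 220.]
top -d [223. 206.] [288. 200.]
top +d [247. 195.] [259. 202.]
[-3.09837972 -1.55753179  7.31637382]
```

```bash
python3 - <<'E'
from h import *
import pickle
d=np.array([.963,.271,0]);n=np.array([-.271,.963,0])
for w,tz in(("w12",142),):
  c,f,s=pickle.load(open(w+".pkl","rb"));g=f.mean(2).astype(np.float32);t=s["ee_pos"].copy()
  for m in(-45,-35,-25,-12,0,12,25,35,45):
    P=np.array([[*(t+d*k+n*m)[:2],tz] for k in range(-60,61,3)]);uv=proj(c,P).astype(np.float32)
    print(m,uv[0].round(),cv2.remap(g,uv[:,:1],uv[:,1:],1)[:,0].astype(int))
E
```

```text
-45 [190. 121.] [138 141 136 139 141 142 142 143 143 143 144 144 143 143 138 105  96 118
  87  97 113 147 152 152 147  71  69  93  95  94 110 113 113 112 110 109
 113 109  56  35  29]
-35 [206. 121.] [138 141 138 138 140 143 141 141 146 144 144 139 118 116 110 108 110 111
 138 155 144 152 155 157 150  94 103  84  85  81  81  79  77  79  76  77
  49  16  18  27  39]
-25 [221. 121.] [140 143 138 139 142 144 143 144 143 146 145 142 120 112 117 139 156 138
 157 148 134 150 156 156 151  85  82  91 106 107 108 105 107 105 105 104
 102 151 154 128  96]
-12 [240. 121.] [141 141 139 138 140 144 143 142 141 146 147 139 119  85  82 123 144 145
 148 147 145 151 156 156 147  76  79  85 119 124 127 128 128 126 126 126
 124  98  92  95  94]
0 [259. 121.] [142 141 141 142 141 144 145 144 143 145 146 139 119 136 143 142 155 138
 163 152 134 152 155 157 148  93  93  91 121 136 134 134 133 132 131 130
 128  96  94  94 125]
12 [277. 121.] [141 141 140 141 141 142 144 142 141 144 147 140 122 110 113 125 144 147
 145 145 146 151 156 156 151 125 110  87 131 147 144 143 143 141 141 139
 136 100  93 137 158]
25 [296. 121.] [141 141 141 142 142 138 143 141 140 141 146 139 118  88  85 124 146 133
 167 154 135 152 156 156 146  98  93  89 124 132 132 132 132 133 131 130
 122  94 126 156 158]
35 [311. 121.] [142 142 140 142 142 140 144 137 139 140 143 138 117 120 100 109 109  89
  82  89 120 153 157 156 146  89 107 103 119 119 121 120 121 120 122 119
  65  22  18  21  25]
45 [327. 121.] [142 139 140 140 142 141 143 139 140 140 143 142 144 144 141 105  93 129
  92  95 102 143 146 147 138  94  63  84 101  70 105 113 112 113 112  95
  80  70  36  21  24]
```

The w12 profile shows the spot tile's top centred +7 mm along the rod direction instead of −22. The bail is therefore gripped about 0.37 rad off upright, which also explains the early contact. I raise and tilt the tool to bring the bail vertical before setting it down.

```bash
python3 -m jog '[[[0,0,0,0,0,0.2,-1],[0,0,0,0,0,0.4,-1],[-0.03,0.1,0,-0.05,-0.01,0.1,-1],[-0.07,0.25,0,-0.1,-0.03,0,-1],[-0.1,0.35,0,-0.12,-0.03,0,-1],[-0.12,0.42,0,-0.12,-0.03,0,-1],[-0.12,0.42,0,-0.12,-0.03,0,-1],[-0.1,0.35,0,-0.11,-0.03,0,-1],[-0.08,0.28,0,-0.1,-0.03,0,-1],[-0.05,0.18,0,0,0,0,-1],[0,0,0,0,0,0,-1],[0,0,0,0,0,0,-1]]]' 60
python3 snap.py w13; python3 - <<'E'
from h import *
import pickle
d=np.array([.963,.271,0]);n=np.array([-.271,.963,0])
c,f,s=pickle.load(open("w13.pkl","rb"));g=f.mean(2).astype(np.float32);t=s["ee_pos"].copy()
Rm=R.from_quat(s["orientation"]).as_matrix();print(Rm[:,2]@d,Rm[:,2]@n, s["ft_force"])
gr=t-21*Rm[:,2];o=np.array([469.1,400.3,0]);print("grasp stand xy",(gr-o)@d,(gr-o)@n,gr[2])
tz=gr[2]-78+4
for m in(-30,-12,0,12,30):
    P=np.array([[*(gr+d*k+n*m)[:2],tz] for k in range(-60,61,3)]);uv=proj(c,P).astype(np.float32)
    print(m,uv[0].round(),cv2.remap(g,uv[:,:1],uv[:,1:],1)[:,0].astype(int))
E
```

```text
clock: 34.02
ee_pos: [449.7, 395.6, 202.1]
orientation: [-0.134, 0.974, -0.025, -0.18]
ft_force: [-0.1, -0.2, -7.3]
finger_gap: 0.498
grasp_force: 83.2
-0.35767575415552344 -0.0011384267866811708 [-0.1083571  -0.24481353 -7.33553978]
grasp stand xy -12.432065016594283 0.7979587529555281 221.66969492400486
-30 [218. 162.] [161 160 162 158 119 153 109 113  92  84  92 156 182 181 160  92  83  57
 103  90  88  88  89  86  91  77 120 155 164 106 109 107  93  87  71  71
  73  72  71  58  42]
-12 [242. 162.] [151 151 155 155 116 145 108 113 103  86 100 157 174 174 159 106 103 105
 128 129 130 130 127 127 127 124 167 171 160 100 106 105  90  86  72  72
  73  70  71  70  43]
0 [259. 162.] [132 133 132 132 132 132 132 133 132 133 132 133 132 132 132 132 131 132
 134 134 132 133 134 131 131 129  78  79  78  77  79  77  82 107 128 127
 127 128 129 127 102]
12 [275. 162.] [158 159 162 159 119 150 111 114  99 119 158 176 181 184 171 158 155 156
 145 141 140 140 140 139 139 135 176 180 170 167 180 179 149  91  74  70
 112 115 115 111  44]
30 [299. 162.] [159 159 160 157 120 156 109 115  96  84  84 169 183 181 147 126  99  34
 127 130 128 128 129 127 128  81  59  97  85 157 176 176 161 124  71  69
 105 116 113  69  25]
```

The spot tile's top is now centred at −22 mm, so the bail is plumb. Lowering onto the rod.

```bash
python3 -m jog '[[[0,0,0,0,0,-0.2,-1],[0,0,0,0,0,-0.3,-1],[0,0,0,0,0,-0.2,-1],[0,0,0,0,0,0,-1]]]' 60
python3 -m jog '[[[0,0,0,0,0,-0.08,-1],[0,0,0,0,0,0,-1]]]' 60
python3 -m jog '[[[0,0,0,0,0,-0.06,-1],[0,0,0,0,0,0,-1]]]' 60
```

```text
clock: 34.58
ee_pos: [449.2, 395.4, 187.6]
orientation: [-0.134, 0.974, -0.026, -0.181]
ft_force: [0.4, -0.7, -6.8]
finger_gap: 0.493
grasp_force: 83.2
clock: 34.83
ee_pos: [449.5, 395.5, 186.5]
orientation: [-0.134, 0.974, -0.026, -0.18]
ft_force: [0.7, -0.3, -7.4]
finger_gap: 0.496
grasp_force: 83.2
clock: 35.08
ee_pos: [449.5, 395.5, 185.3]
orientation: [-0.134, 0.974, -0.025, -0.18]
ft_force: [-0.3, 0.1, -7.4]
finger_gap: 0.497
grasp_force: 83.2
```

```bash
for i in 1; do python3 -m jog '[[[0,0,0,0,0,-0.07,-1],[0,0,0,0,0,0,-1]]]' 60
python3 -m jog '[[[0,0,0,0,0,-0.05,-1],[0,0,0,0,0,0,-1]]]' 60; python3 -m jog '[[[0,0,0,0,0,-0.05,-1],[0,0,0,0,0,0,-1]]]' 60; done
```

```text
clock: 35.33
ee_pos: [449.5, 395.6, 184.9]
orientation: [-0.134, 0.974, -0.025, -0.18]
ft_force: [-1.0, -0.1, 2.3]
finger_gap: 0.494
grasp_force: 84.2
clock: 35.58
ee_pos: [449.5, 395.6, 184.7]
orientation: [-0.134, 0.974, -0.025, -0.18]
ft_force: [-0.8, -1.2, 8.3]
finger_gap: 0.493
grasp_force: 85.0
clock: 35.83
ee_pos: [449.5, 395.6, 184.6]
orientation: [-0.134, 0.974, -0.025, -0.179]
ft_force: [-1.3, -2.3, 12.9]
finger_gap: 0.497
grasp_force: 85.6
```

The rod takes the weight at z ≈ 185. I ease off, then release.

```bash
python3 -m jog '[[[0,0,0,0,0,0.1,-1],[0,0,0,0,0,0,-1],[0,0,0,0,0,0,0.02],[0,0,0,0,0,0,0.1],[0,0,0,0,0,0,0.3],[0,0,0,0,0,0,0.6],[0,0,0,0,0,0,0.6],[0,0,0,0,0,0,0.6],[0,0,0,0,0,0,0.6]]]' 30
python3 snap.py w14; python3 - <<'E'
from h import *
import pickle
d=np.array([.963,.271,0]);n=np.array([-.271,.963,0])
c,f,s=pickle.load(open("w14.pkl","rb"));g=f.mean(2).astype(np.float32)
h=np.array([469.1,400.3,0])-12.5*d
for m in(-30,-12,12,30):
    P=np.array([[*(h+d*k+n*m)[:2],127] for k in range(-60,61,3)]);uv=proj(c,P).astype(np.float32)
    print(m,cv2.remap(g,uv[:,:1],uv[:,1:],1)[:,0].astype(int))
E
```

```text
clock: 36.95
ee_pos: [449.5, 395.5, 183.9]
orientation: [-0.134, 0.974, -0.025, -0.18]
ft_force: [-0.1, 0.7, -0.3]
finger_gap: 0.806
grasp_force: 0.0
-30 [152 155 157 135 117 143 115  87  82 156 177 177 155  81  86  86  86  78
 112  88  86  86  83  83  82  81 170  79 104 108 108 109 105  92  98  71
  69  70  70  64  41]
-12 [128 129 130 115 100 122 100  80  80 131 142 142 120  95  94  95  93  93
  88 126 122 121 121 119 120 122 109  72  90  93  89  89  91  81  88  69
  68  68  68  69  44]
12 [153 157 157 135 116 147 108  98 104 172 175 177 145 147 145 148 141 131
 103 134 133 128 131 131 129 130 114  79 110 110 112 108 109  92  96  71
  68  78 114 111  49]
30 [153 157 157 133 114 151 106  83  91 174 176 177 119 106 109 112 111 113
 123 125 125 125 125 124 123 121 159  95 175 174 175 173 175 157 173  70
  66  69 111  95  43]
```

```bash
python3 -m jog '[[[0,0,0,0,0,0.2,0.7],[0,0,0,0,0,0.4,0.7],[0,0,0,0,0,0.5,0.7],[0,0,0,0,0,0.5,0.7],[0,0,0,0,0,0.7,0.7],[0,0,0,0,0,0.8,0.7],[0,0,0,0,0,0.8,0.7],[0,0,0,0,0,0.8,0.7],[0,0,0,0,0,0.8,0.7],[0,0,0,0,0,0.5,0.7],[0,0,0,0,0,0,0.7],[0,0,0,0,0,0,0.7]]]' 30
python3 -m jog '[[[0,0,0,0,0,0,0.7],[0,0,0,0,0,0,0.7],[0,0,0,0,0,0,0.7],[0,0,0,0,0,0,0.7],[0,0,0,0,0,0,0.7],[0,0,0,0,0,0,0.7],[0,0,0,0,0,0,0.7],[0,0,0,0,0,0,0.7],[0,0,0,0,0,0,0.7],[0,0,0,0,0,0,0.7],[0,0,0,0,0,0,0.7],[0,0,0,0,0,0,0.7]]]'
python3 - <<'E'
from h import *
import pickle,subprocess
d=np.array([.963,.271,0]);n=np.array([-.271,.963,0])
A={}
for i in range(2):
  for nm in("scene","side","wrist"):
    c=cams.camera_params(nm);A[nm,i]=(c,cams.grab_frame(nm).astype(int))
for nm in("scene","side","wrist"):print(nm,"motion diff max",np.abs(A[nm,0][1]-A[nm,1][1]).mean(2)[:].max(), np.abs(A[nm,0][1]-A[nm,1][1]).mean().round(2))
c,f=A["wrist",1];g=f.mean(2).astype(np.float32)
h=np.array([469.1,400.3,0])-12.5*d
print("basket centre px",proj(c,[*h[:2],127])[0])
for m in(-30,0,30):
    P=np.array([[*(h+d*k+n*m)[:2],127] for k in range(-60,61,3)]);uv=proj(c,P).astype(np.float32)
    print(m,cv2.remap(g,uv[:,:1],uv[:,1:],1)[:,0].astype(int))
for k in(-22,22):
    P=np.array([[*(h+d*k+n*m)[:2],127] for m in range(-60,61,3)]);uv=proj(c,P).astype(np.float32)
    print("along n at",k,cv2.remap(g,uv[:,:1],uv[:,1:],1)[:,0].astype(int))
E
```

```text
clock: 38.5
ee_pos: [447.5, 394.3, 300.4]
orientation: [-0.134, 0.974, -0.025, -0.179]
ft_force: [-0.5, -0.1, -0.1]
finger_gap: 0.846
grasp_force: 0.0
clock: 40.0
ee_pos: [447.7, 394.3, 300.9]
orientation: [-0.134, 0.974, -0.025, -0.178]
ft_force: [-0.1, -1.2, -0.0]
finger_gap: 0.851
grasp_force: 0.0
scene motion diff max 31.666666666666668 3.02
side motion diff max 19.666666666666668 2.5
wrist motion diff max 19.333333333333332 2.12
basket centre px [258.06953883 234.29203431]
-30 [164 152 124 138 141 117  98  93 103 174 191 191 158 111 109 107  98  85
  81  79  79  84 136 185 191 193 178 101  87 112 112 115 113 113 114 108
  99  91  75  74  76]
0 [132 132 130 131 132 131 130 131 132 131 131 129 132 132 129 132 131 133
 137 134 134 132 129 104 110 115 131 132 130 131 130 129 130 130 130 132
 130 130 129 127 130]
30 [166 157 125 140 150 123  96  90 113 184 188 184 117  93  94  95 128 137
 135 132 128 109 116 176 189 190 157  83 138 185 186 187 186 186 186 179
 172 123  75  73  75]
along n at -22 [120  92  93 150 119  93  94 101 115 102 118 180 184 187 188 148  97  85
  93 116 132 136 132 106 151 187 186 186 172 102  93 129  94 100 119 109
 124 161 158 158 159]
along n at 22 [ 90  88  87 103  89  76  79  77  83  85  84  97  94  95  92  92  83  82
  92 115 130 135 125  95  85 107 115 114 114  91  86  84  79 113 144 130
 121 159 156 155 154]
```

```bash
python3 -c "
from bench import job;print(job.hand_in())"
```

```text
the job is handed in; nothing more can be done
None
```

The spot tile is down in the basket's free slot, the basket hangs still by its eye on the rod over the drip tray with both tiles in it, the gripper is clear of everything, and the job was handed in at about 40 s; no verdict came back, and the still, level hang rests on my last camera readings.

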